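# Hang the perforated spoon on the utensil carousel

### The job

Turn the utensil carousel until its one empty hook is at the front, on the robot's side. Then take the perforated steel spoon off the spoon rest and hang it by the eye of its handle on that hook, so that it hangs freely and still, with the hook still at the front. Do not drop or lay the spoon on the ledge, and leave everything else on the ledge standing where it is.

Things in the scene. Friction and masses are not known exactly. Their poses are not given: they have to be found in the camera images.
- head (a joint): turning head of the carousel (upright axis through the post, no stops within any useful turn, light steady drag about 0.05 N m, stays where it is left). 0: the empty hook points to -x, straight towards the robot's side; grows anticlockwise seen from above. It starts anywhere from 1.4 to 4.9, i.e. the empty hook at the sides or the back.
- knob (a point): centre of the round beech knob on top of the head, on the turning axis, 325 mm above the ledge: 36 mm across, 35 mm high (its middle 20 mm is a plain cylinder), its top 17 mm above this point; the fingers may take it from above at any yaw. The hook tips stay 36 mm below this point.
- carousel: free-standing steel utensil carousel fixed on the ledge; origin under the centre of its foot (170 mm across), axes parallel to the world. Above it the head carries five hooks 72 degrees apart of 5 mm steel wire; four carry a spatula, a ladle, a slotted turner and a whisk (fixed for good, they swing a little), one hook is empty.
- hook_seat (a point): the empty hook's low point (centre of the wire), 78 mm out from the axis and 268 mm above the ledge; its x axis points inwards to the post, z up, y along the tangent; it turns with the head. From the post the wire slopes gently down (15 mm over 66 mm) to this point, then turns up to the tip.
- hook_tip (a point): the empty hook's upturned tip (wire centre), 96 mm out from the axis, 18 mm further out and 18 mm higher than the seat
- spoon_grip (a point): middle of the flat grip of the spoon's handle, centre of its thickness: the place to pinch. The grip is 16 mm wide, 5 mm thick and runs from x = -48 mm to +60 mm. x points along the handle towards the bowl, y across its width, z out of the hollow side of the bowl. Starts about 61 mm above the ledge, the eye end raised by 0.3 rad and turned within 0.5 rad of straight towards the robot's side (-x).
- spoon_eye (a point): centre of the spoon's eye, an oval loop of 5 mm wire in the plane of the handle, inside 22 mm long (along the handle) by 14 mm wide. Hung up, it comes to rest about 9 mm below the hook's seat with the handle hanging straight down.
- spoon: the perforated spoon as a whole, same origin and axes as spoon_grip: steel, about 120 g (varies), 238 mm long; round bowl 64 mm across centred at x = +125 mm, 18 mm deep (underside at z = -16 mm); eye at x = -62 mm; centre of mass 50 to 80 mm from the origin towards the bowl
- spoon_rest: loose white ceramic spoon rest, 0.55 kg: dish 112 mm across and 13 mm high, origin under its centre; at its -x side a cradle 36 mm wide whose centre lies at x = -75 mm holds the handle between two ears 24 mm apart inside, 58 mm high. The handle passes over it and sticks out 120 mm beyond; its grip point lies at x = -116 mm.
- tagine: clay tagine with conical lid and steel lid ring, 215 mm across, 207 mm high, origin under its centre; bystander
- ramekin: white ceramic ramekin, 90 mm across, 48 mm high, origin under its centre; bystander
- mortar: stone mortar, 104 mm across, 62 mm high, origin under its centre; bystander
- pepper_mill: dark wooden pepper mill, 54 mm across, 152 mm high, origin under its centre; bystander
- oil_bottle: green glass oil bottle, 66 mm across, 220 mm high, origin under its centre; bystander
- spice_jar: amber spice jar, 48 mm across, 85 mm high, origin under its centre; bystander
Not all that is in view belongs to the job. Of the things that look like the spoon, the larger one is meant.

How it is judged (in metres and radians):
On the way:
1. the empty hook is turned to the front, while the spoon still lies on its rest (x of hook_seat in the frame of carousel below -0.055 m and x of spoon_grip in the frame of spoon_rest below -0.08 m and height (world z) of spoon_grip below 0.09 m), for 0.2 s.
At the end, for the whole second after the job is handed in: The spoon's eye hangs on the empty hook (eye centre within 18 mm of the hook's seat, the hook carrying the spoon), handle up and within about 22 degrees of plumb, slower than 50 mm/s, and that hook is within 45 degrees of straight to the front (-x) (distance between spoon_eye and hook_seat below 0.018 m and contact force between spoon and carousel above 0.4 N and angle between spoon's own x axis and vertical above 2.75 rad and linear speed of spoon below 0.05 m/s and x of hook_seat in the frame of carousel below -0.055 m); the robot touches nothing.
It fails at once if the spoon is dropped or laid on the ledge (height (world z) of spoon_grip below 0.035 m).
It fails at once if something else on the ledge is pushed more than 30 mm from its place or knocked over (distance of any of tagine, ramekin, mortar, pepper_mill, oil_bottle, spice_jar, spoon_rest from where it was at the start of the episode above 0.03 m).
It also fails if it takes over 72 s, if anything falls off the work surface, if the arm or the gripper's body presses on something with over 40 N, if the wrist force passes 120 N, or if a joint passes its speed limit or range.

### The arm

A 6-joint arm with a two-finger parallel gripper is mounted at the origin on the work surface. World frame = base frame: x ahead of the robot, y to its left, z up, the work surface at z = 0. Lengths are in m, angles in degrees, forces in N, time in s.
With the tool pointing down it reaches from about 0.4 to 0.825 m from the base axis. Payload 7 kg.
Tool frame: the origin (TCP) lies on the centre line of the jaws, within the pads' length; the fingertips stand 17 mm ahead of it and the grasp point (between the pads) lies 2 mm behind it; y points along the fingers, z is the direction in which the jaws open and shut, and the axes are right-handed (so a half turn about y gives the same grasp; the last joint's range is limited). The gripper opens to 88 mm and grips with 3 to 60 N. Pads are 19 mm wide; open, the fingers measure 130 mm over their backs; the gripper's body (78 mm by 193 mm) begins 47 mm behind the grasp point.
Start: joints at [-58.321, 20.546, 0.682, 0, -70.136, -16.507], TCP at [0.177, -0.651, 0.244] pointing down, gripper open.
Joint ranges: [-176.03, 176.03], [-82.01, 121.73], [-58.28, 71.71], [-173.87, 95.51], [-174.79, -0.11], [-173.66, 173.66]. Speed limits (degrees/s): [136.94, 136.94, 172.46, 180, 180, 180].

### API

Orientations are given as [roll, pitch, yaw] about the fixed x, y, z axes, in that order (R = Rz(yaw) Ry(pitch) Rx(roll)).
In Python, from plant import r, capture, camera_info gives the robot as it stands. The module is installed in compiled form; this text tells all that it offers.
- The arm moves only by the tool apply_moves, never from a script. Its argument "deltas" is a list of rows, each an object of numbers: "tx", "ty", "tz": the shift along the tool's x, y, z in m; "turn": the turn about the tool's y in rad; "gripper": the finger opening in m, from 0 to 0.0876. A call has 1 to 5 rows; each row is the pose to reach, as a shift and turn from the pose commanded when the call began, along the tool's axes at that moment; what a row does not reach only later rows make up. A row lasts 1/10 s, in which the tool goes at most 50 mm and 8.59 degrees, less where a joint would pass 70% of its speed; a pose out of reach is approached as far as the arm can. A call with a gripper value outside its range is refused whole. The fingers move at their own pace and stop on an object; "newtons" is the grip in N (left out, the last holds). Time passes only in rows, so rows that repeat a pose let the fingers close. It gives the time, the measured TCP pose, the force and the opening at its end, in the units of the state.
- r.get_state(): the state, without advancing time (a new reading comes with each control period).
- capture(name): name is "side" or "top" or "wrist"; returns (picture, depth): 480x640x3 uint8, red, green, blue; 480x640 float32, m along the optical axis (not along the pixel's ray), 0 where there is no reading.
- camera_info(name): a dict with "K" (3x3 intrinsics, pixels), "eye" and "orientation" of the camera in the world; the wrist camera has in their place "tool_from_camera" (4x4, takes a point from camera to tool coordinates, whose origin is the TCP and whose axes are the tool frame's). Camera axes: x right, y up, looking along -z (the intrinsics and any distortion apply to the point x, -y, -z); pixel columns grow to the right and rows downward; lengths in m; the calibration is good to about 2 mm. A picture is of the moment at which its call begins: read the wrist's pose just before it. camera_info takes no time and is no camera call.
- r.close_job(): hands the job in, once; it reports no verdict.
The state is a dict: "time_s": time; "joints": joint angles; "qd": joint speeds; "joint_torque": joint torques, N m; "tcp_pos": TCP position; "eef_rot": TCP orientation; "contact_force": force on the tool from outside, world axes, zero at the start; "moment": the same for the moment, N m; "gripper_width": finger opening in m.
Only numpy, scipy, OpenCV 4.12 (cv2) and the standard library are available. Lean on these libraries where they do the work, as an engineer would, in place of code of your own. Each camera call takes 0.05 s, during which the arm holds its last target.

## Working session

There is one attempt and no reset: what is moved stays moved. The work goes in short steps, Python scripts to look and compute and a tool call to move; the robot and the scene stay as the last step left them, time stands still between calls to the robot, and variables do not carry over. Pictures are saved under pics/ and viewed, and the job is handed in when it is done.

Besides the shell and the picture viewer there is one more tool, called after ">>>" by a JSON object that holds its "op" and its "data". apply_moves: Moves the arm, as the interface text tells. Its arguments: {"type":"object","properties":{"deltas":{"type":"array","items":{"type":"object","properties":{"tx":{"type":"number"},"ty":{"type":"number"},"tz":{"type":"number"},"turn":{"type":"number"},"gripper":{"type":"number"}}}},"newtons":{"type":"number"}},"required":["deltas"]}

```bash
mkdir -p pics; ls
python3 - <<'E'
from plant import r,capture,camera_info
import cv2,numpy as np
s=r.get_state();print(s)
for n in("side","top","wrist"):
    print(n,camera_info(n))
    p,d=capture(n);cv2.imwrite(f"pics/{n}0.png",p[:,:,::-1]);np.save(f"pics/{n}0_d.npy",d);np.save(f"pics/{n}0.npy",p)
    print((d>0).mean())
E
```

```text
pics
{'time_s': 0.0, 'joints': array([-5.83229712e+01,  2.05917018e+01,  6.33802932e-01, -2.09137310e-02,
       -7.01341269e+01, -1.65084706e+01]), 'qd': array([ 0.00254971, -0.04987475, -0.04256532, -0.00761388,  0.03086077,
        0.0613287 ]), 'joint_torque': array([-3.91808380e-04, -5.82709050e+01,  2.93055421e+01,  6.99737817e+00,
        6.98700955e-03, -1.62398596e-04]), 'tcp_pos': array([ 0.17650268, -0.65104514,  0.24261736]), 'eef_rot': array([-8.99061807e+01,  7.30271204e-03,  1.51614415e+01]), 'contact_force': array([-0.48784598,  0.42624778,  1.07714567]), 'moment': array([ 0.00674532,  0.01287499, -0.01818351]), 'gripper_width': 0.08782818743649778}
side {'K': array([[457.0980489 ,   0.        , 320.71780438],
       [  0.        , 457.0980489 , 238.8037783 ],
       [  0.        ,   0.        ,   1.        ]]), 'eye': array([0.0462702, 0.7054998, 0.880798 ]), 'orientation': array([ 5.16082557e+01, -4.19602770e-02, -1.43204497e+02])}
0.9959635416666667
top {'K': array([[489.18674373,   0.        , 325.55526089],
       [  0.        , 489.18674373, 242.88672203],
       [  0.        ,   0.        ,   1.        ]]), 'eye': array([0.39242349, 0.01022111, 1.40199645]), 'orientation': array([  8.24367335,  -0.80167356, -91.14181955])}
0.9961360677083333
wrist {'K': array([[418.58507223,   0.        , 319.07136291],
       [  0.        , 418.58507223, 237.32111279],
       [  0.        ,   0.        ,   1.        ]]), 'tool_from_camera': array([[ 7.13248631e-04, -9.55173439e-01, -2.96045930e-01,
        -7.96121312e-02],
       [-2.66952296e-04,  2.96045813e-01, -9.55173704e-01,
        -1.40924269e-01],
       [ 9.99999710e-01,  7.60306478e-04, -4.38314721e-05,
         1.77900940e-04],
       [ 0.00000000e+00,  0.00000000e+00,  0.00000000e+00,
         1.00000000e+00]])}
0.9959635416666667
```

View pics/side0.png

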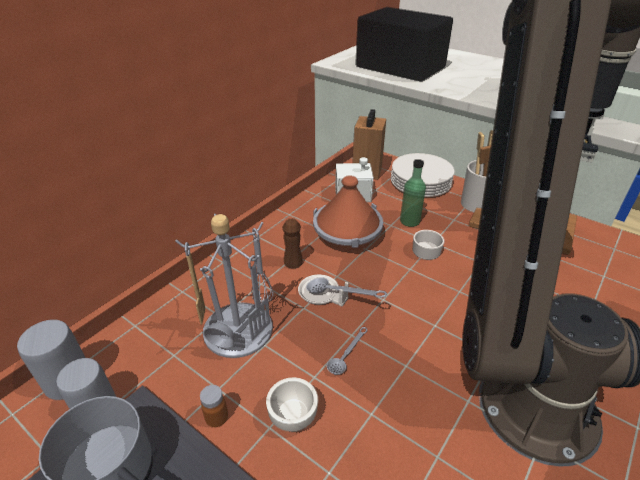

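View pics/top0.png

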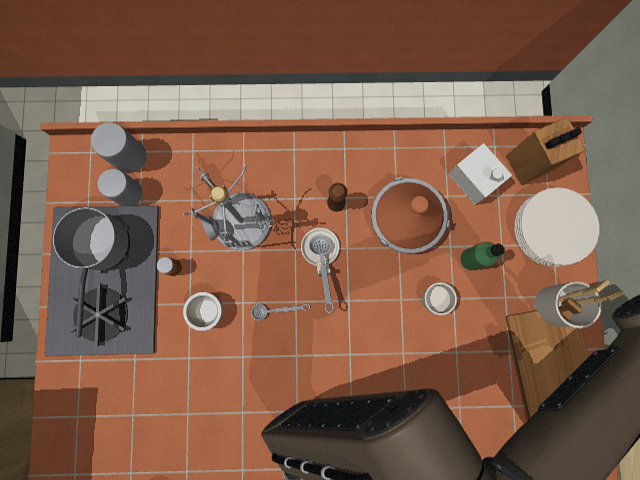

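View pics/wrist0.png

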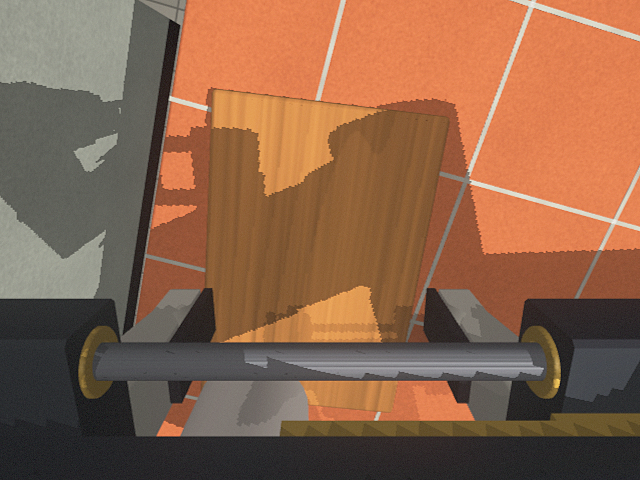

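The side view shows the carousel knob at (220,224), the rest with the spoon at (320,288) and its eye near (382,294). The small decoy spoon is at (350,350). In the top view the knob is at (219,194), the rest dish at (321,246) and the spoon eye at (329,308).

```bash
cat > h.py <<'E'
import numpy as np,cv2
from scipy.spatial.transform import Rotation as Ro
from plant import r,capture,camera_info
def cam(n,st=None):
    c=camera_info(n)
    if n=="wrist":
        T=np.eye(4);T[:3,:3]=Ro.from_euler('xyz',st["eef_rot"],degrees=True).as_matrix();T[:3,3]=st["tcp_pos"]
        M=T@c["tool_from_camera"]
    else:
        M=np.eye(4);M[:3,:3]=Ro.from_euler('xyz',c["orientation"],degrees=True).as_matrix();M[:3,3]=c["eye"]
    return c["K"],M
def ray(KM,u,v):
    K,M=KM
    d=np.array([(u-K[0,2])/K[0,0],-(v-K[1,2])/K[1,1],-1.]);return M[:3,3],M[:3,:3]@d
def onz(KM,u,v,z):
    o,d=ray(KM,u,v);return o+d*(z-o[2])/d[2]
def pt(KM,u,v,dep):
    o,d=ray(KM,u,v);return o+d*dep
def cloud(KM,D):
    K,M=KM;v,u=np.mgrid[:480,:640]
    P=np.stack([(u-K[0,2])/K[0,0],-(v-K[1,2])/K[1,1],-np.ones_like(u,float)],-1)*D[...,None]
    return P@M[:3,:3].T+M[:3,3]
def proj(KM,p):
    K,M=KM;q=M[:3,:3].T@(np.asarray(p)-M[:3,3]);return K[0,2]+K[0,0]*q[0]/-q[2],K[1,2]-K[1,1]*q[1]/-q[2]
def tri(KA,a,KB,b):
    o1,d1=ray(KA,*a);o2,d2=ray(KB,*b)
    t=np.linalg.lstsq(np.stack([d1,-d2],1),o2-o1,rcond=None)[0]
    p,q=o1+d1*t[0],o2+d2*t[1];return (p+q)/2,np.linalg.norm(p-q)
def grab(n,tag):
    st=r.get_state();p,d=capture(n);cv2.imwrite(f"pics/{tag}.png",p[:,:,::-1]);np.save(f"pics/{tag}.npy",p);np.save(f"pics/{tag}_d.npy",d)
    return p,d,cam(n,st),st
E
python3 - <<'E'
from h import *
def crop(n,x0,y0,x1,y1,s,out):
    p=cv2.imread(f"pics/{n}0.png")[y0:y1,x0:x1];cv2.imwrite(f"pics/{out}.png",cv2.resize(p,None,fx=s,fy=s,interpolation=cv2.INTER_CUBIC))
crop("side",160,200,290,360,3.7,"side_c");crop("top",180,150,370,330,3.3,"top_c");crop("side",290,260,400,390,4.5,"side_s")
S=cam("side");T=cam("top")
for n,KM in(("side",S),("top",T)):
    P=cloud(KM,np.load(f"pics/{n}0_d.npy"));im=np.load(f"pics/{n}0.npy")
    z=P[...,2]
    # knob
    hsv=cv2.cvtColor(im,cv2.COLOR_RGB2HSV)
    m=(z>.29)&(z<.36)&(P[...,1]>0)&(P[...,0]<1)&(P[...,0]>.4)
    ym=m&(hsv[...,0]>12)&(hsv[...,0]<28)&(hsv[...,1]>90)
    print(n,"knob",ym.sum(),P[ym].mean(0),P[ym].min(0),P[ym].max(0), np.argwhere(ym).mean(0)[::-1])
    fl=(abs(z)<.01);print("floor z",np.median(z[fl]))
E
```

```text
side knob 310 [0.65131243 0.23522973 0.33287793] [0.63994344 0.21594798 0.3101124 ] [0.66985875 0.24797378 0.34468024] [219.66451613 224.08387097]
floor z 0.0011637908731653157
top knob 131 [0.65795408 0.22479168 0.33544813] [0.64513036 0.21179053 0.31442225] [0.6797397  0.2454756  0.34604408] [220.18320611 195.28244275]
floor z 1.5196064188094383e-05
```

```bash
sleep 1; ls pics
```

```text
side0.npy
side0.png
side0_d.npy
side_c.png
side_s.png
top0.npy
top0.png
top0_d.npy
top_c.png
wrist0.npy
wrist0.png
wrist0_d.npy
```

View pics/side_c.png

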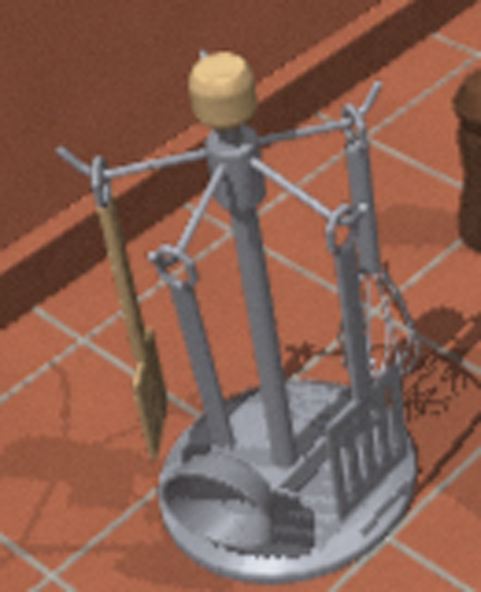

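View pics/top_c.png

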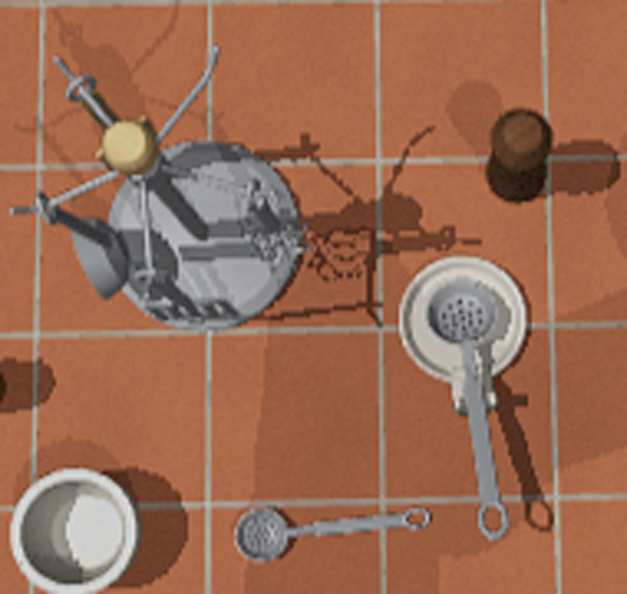

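View pics/side_s.png

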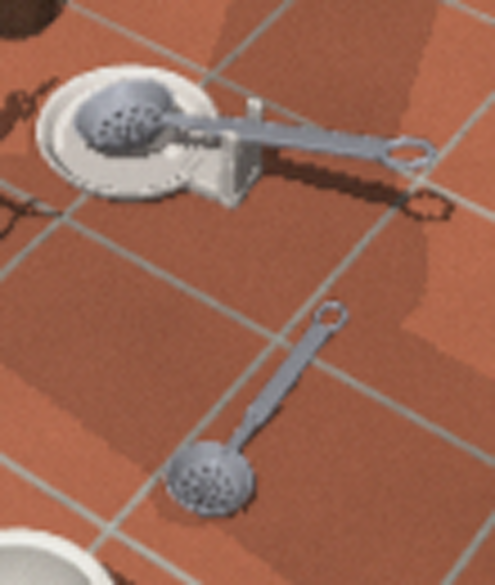

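Run:
```python
from h import *
S=cam("side");T=cam("top")
from scipy.optimize import least_squares
for n,KM in(("side",S),("top",T)):
    P=cloud(KM,np.load(f"pics/{n}0_d.npy"));im=np.load(f"pics/{n}0.npy");z=P[...,2]
    hsv=cv2.cvtColor(im,cv2.COLOR_RGB2HSV)
    ym=(z>.312)&(z<.334)&(abs(P[...,0]-.66)<.04)&(abs(P[...,1]-.228)<.04)&(hsv[...,0]>12)&(hsv[...,0]<28)&(hsv[...,1]>90)
    Q=P[ym];f=least_squares(lambda c:np.hypot(Q[:,0]-c[0],Q[:,1]-c[1])-.018,[.66,.228],loss='soft_l1',f_scale=.001)
    tm=(z>.340)&(abs(P[...,0]-.66)<.04)&(abs(P[...,1]-.228)<.04)
    print(n,"knob",len(Q),f.x,"top",P[tm].mean(0),z[tm].max())
    # foot
    fm=(z>.004)&(z<.03)&(np.hypot(P[...,0]-.66,P[...,1]-.228)<.12)
    pts=P[fm][:,:2];c,rad=cv2.minEnclosingCircle(pts.astype(np.float32));print("foot",c,rad)
    cv2.imwrite(f"pics/foot_{n}.png",(fm*255).astype(np.uint8))
tip=onz(T,245.2,165.2,.286);print("tip top",tip)
print(np.degrees(np.arctan2(tip[1]-.228,tip[0]-.659)),np.hypot(tip[1]-.228,tip[0]-.659))
# side rim of tips
for uv in [(65/3.7+160,153/3.7+200),(378/3.7+160,88/3.7+200),(203/3.7+160,55/3.7+200)]:
    t=onz(S,*uv,.286);print(uv,t,np.degrees(np.arctan2(t[1]-.228,t[0]-.659)),np.hypot(t[1]-.228,t[0]-.659))
for c,R in((None,None),):
  for uv in [(57/3.3+180,60/3.3+150),(15/3.3+180,210/3.3+150),(146/3.3+180,290/3.3+150)]:
    t=onz(T,*uv,.286);print(uv,t,np.degrees(np.arctan2(t[1]-.228,t[0]-.659)),np.hypot(t[1]-.228,t[0]-.659))
```

```text
side knob 138 [0.65944945 0.22865356] top [0.65711028 0.2308469  0.34254559] 0.3446802442349929
foot (0.6589927673339844, 0.22885999083518982) 0.11978377401828766
top knob 43 [0.66380413 0.23015902] top [0.66261272 0.22949284 0.34258589] 0.34624417650146966
foot (0.6602229475975037, 0.22811248898506165) 0.11986969411373138
tip top [0.74192109 0.17685424 0.286     ]
-31.66630180583462 0.09742584716490342
(177.56756756756758, 241.35135135135135) [0.72869003 0.28950356 0.286     ] 41.42937788585108 0.09294830429812528
(262.1621621621622, 223.78378378378378) [0.62961661 0.13853839 0.286     ] -108.1826066254693 0.09416349204701095
(214.86486486486487, 214.86486486486487) [0.73731813 0.17726584 0.286     ] -32.934999888499675 0.09331497018937168
(197.27272727272728, 168.1818181818182) [0.73642656 0.28912329 0.286     ] 38.28882113953775 0.09864546624349237
(184.54545454545453, 213.63636363636363) [0.62806599 0.31658089 0.286     ] 109.25010636483798 0.09382689636538757
(224.24242424242425, 237.87878787878788) [0.56960385 0.22436688 0.286     ] -177.67274373951128 0.08946994884119938
```

```bash
cat >> h.py <<'E'
def plan(x,y,z,yaw=None):
    "total delta from measured pose to the target, tool axes; turn in rad"
    s=r.get_state();R=Ro.from_euler('xyz',s["eef_rot"],degrees=True).as_matrix()
    cy=s["eef_rot"][2];d=R.T@(np.array([x,y,z])-s["tcp_pos"])
    t=0 if yaw is None else -((yaw-cy))
    print("t",round(s["time_s"],2),"tcp",s["tcp_pos"].round(4),"rot",s["eef_rot"].round(2),"J",s["joints"].round(1),"w",round(s["gripper_width"],4),"F",s["contact_force"].round(1))
    print("tx ty tz",d.round(4),"turn",round(np.radians(t),4),"rows~",max(np.linalg.norm(d)/.05,abs(t)/8.59).round(1))
E
python3 - <<'E'
from h import *
T=cam("top");S=cam("side")
for n,KM in(("top",T),("side",S)):
    P=cloud(KM,np.load(f"pics/{n}0_d.npy"));im=np.load(f"pics/{n}0.npy").astype(int);z=P[...,2]
    hsv=cv2.cvtColor(im.astype(np.uint8),cv2.COLOR_RGB2HSV)
    reg=(P[...,0]>.38)&(P[...,0]<.68)&(abs(P[...,1]-.02)<.09)
    g=reg&(z>.042)&(z<.10)&(hsv[...,1]<70)&((P[...,0]<.52))
    Q=P[g];print(n,len(Q),Q.min(0),Q.max(0))
    for a in np.arange(.39,.54,.015):
        k=(Q[:,0]>=a)&(Q[:,0]<a+.015)
        if k.any():print(round(a,3),k.sum(),Q[k].mean(0).round(4),(Q[k].max(0)-Q[k].min(0)).round(4)[1])
    # white dish rim
    w=reg&(z<.03)&(z>.003)&(hsv[...,1]<60)&(hsv[...,2]>150)
    c,rad=cv2.minEnclosingCircle(P[w][:,:2].astype(np.float32));print("dish",c,rad)
    ears=reg&(z>.045)&(z<.063)&(hsv[...,1]<40)&(hsv[...,2]>170);print("ears",P[ears].mean(0) if ears.any() else 0,ears.sum())
E
python3 -c "
from h import *
plan(.661,.229,.42,160)"
```

```text
top 263 [ 0.3964046  -0.02883611  0.04311575] [0.51825361 0.00999088 0.08934173]
0.39 18 [ 0.4003 -0.0183  0.0837] 0.0213
0.405 19 [ 0.4122 -0.0173  0.0812] 0.0218
0.42 35 [ 0.4274 -0.0158  0.0767] 0.0186
0.435 28 [ 0.4421 -0.0136  0.0709] 0.0161
0.45 33 [ 0.4568 -0.0118  0.0673] 0.0137
0.465 29 [ 0.4724 -0.0097  0.0624] 0.0138
0.48 29 [ 0.4868 -0.0078  0.0579] 0.014
0.495 45 [ 0.5035 -0.0047  0.0533] 0.0331
0.51 27 [ 0.5141 -0.0074  0.051 ] 0.0332
dish (0.5108883380889893, 0.030881598591804504) 0.1336001753807068
ears [ 0.51151414 -0.00530848  0.05698624] 10
side 266 [ 0.39018177 -0.02902337  0.04250078] [0.51972894 0.01340381 0.08757275]
0.39 24 [ 0.3965 -0.0161  0.0847] 0.0212
0.405 24 [ 0.4131 -0.0163  0.0793] 0.0256
0.42 29 [ 0.4281 -0.0137  0.0752] 0.0148
0.435 27 [ 0.4425 -0.0109  0.0712] 0.0144
0.45 27 [ 0.4574 -0.01    0.0658] 0.0175
0.465 29 [ 0.4719 -0.0081  0.0618] 0.0188
0.48 27 [ 0.4875 -0.0054  0.0569] 0.017
0.495 65 [ 0.5026 -0.002   0.0521] 0.0347
0.51 14 [ 0.5149 -0.0047  0.0495] 0.0272
dish (0.5153573751449585, 0.010717006400227547) 0.11896400898694992
ears [ 0.50450056 -0.00464824  0.05854781] 12
t 0.15 tcp [ 0.1766 -0.6512  0.2429] rot [-8.993e+01  1.000e-02  1.517e+01] J [-58.3  20.6   0.6  -0.  -70.1 -16.5] w 0.0878 F [-0.1  0.6  0. ]
tx ty tz [ 0.6979 -0.1763  0.7229] turn -2.5277 rows~ 20.4
```

>>> {"op": "apply_moves", "data": {"deltas": [{"ty": -0.035,"tx": 0.02,"tz": 0.02,"turn": -0.14},{"ty": -0.07,"tx": 0.04,"tz": 0.04,"turn": -0.28},{"ty": -0.105,"tx": 0.06,"tz": 0.06,"turn": -0.42},{"ty": -0.14,"tx": 0.085,"tz": 0.085,"turn": -0.56},{"ty": -0.17,"tx": 0.11,"tz": 0.11,"turn": -0.7}]}}

```text
invalid input at $.deltas[0]: expected keys tx, ty, tz, turn, gripper
```

```bash
python3 -c "
from h import *
plan(.661,.229,.42,160)"
```

```text
t 0.15 tcp [ 0.1766 -0.6512  0.2429] rot [-8.993e+01  1.000e-02  1.517e+01] J [-58.3  20.6   0.6  -0.  -70.1 -16.5] w 0.0878 F [-0.1  0.6  0. ]
tx ty tz [ 0.6979 -0.1763  0.7229] turn -2.5277 rows~ 20.4
```

>>> {"op": "apply_moves", "data": {"deltas": [{"tx": 0.02,"ty": -0.035,"tz": 0.02,"turn": -0.14,"gripper": 0.087},{"tx": 0.04,"ty": -0.07,"tz": 0.04,"turn": -0.28,"gripper": 0.087},{"tx": 0.06,"ty": -0.105,"tz": 0.06,"turn": -0.42,"gripper": 0.087},{"tx": 0.085,"ty": -0.14,"tz": 0.085,"turn": -0.56,"gripper": 0.087},{"tx": 0.11,"ty": -0.17,"tz": 0.11,"turn": -0.7,"gripper": 0.087}]}}

```text
time_s: 0.65
tcp_pos: [0.2543, -0.5154, 0.4152]
eef_rot: [-90.0, 0.0, 55.6]
contact_force: [1.1, -0.2, 0.2]
gripper_width: 0.0869
```

```bash
python3 -c "
from h import *
plan(.661,.229,.42,160)"
```

```text
t 0.65 tcp [ 0.2543 -0.5154  0.4152] rot [-9.003e+01  1.000e-02  5.558e+01] J [-44.2   7.5   5.1   0.  -87.6   9.8] w 0.0869 F [ 1.1 -0.2  0.2]
tx ty tz [ 0.844  -0.005   0.0853] turn -1.8225 rows~ 17.0
```

>>> {"op": "apply_moves", "data": {"deltas": [{"tx": 0.048,"ty": 0,"tz": 0.005,"turn": -0.14,"gripper": 0.087},{"tx": 0.096,"ty": 0,"tz": 0.01,"turn": -0.28,"gripper": 0.087},{"tx": 0.144,"ty": 0,"tz": 0.015,"turn": -0.42,"gripper": 0.087},{"tx": 0.192,"ty": 0,"tz": 0.02,"turn": -0.56,"gripper": 0.087},{"tx": 0.24,"ty": 0,"tz": 0.025,"turn": -0.7,"gripper": 0.087}]}}

```text
time_s: 1.15
tcp_pos: [0.3704, -0.3031, 0.4136]
eef_rot: [-90.0, 0.0, 95.7]
contact_force: [1.3, 0.0, 0.6]
gripper_width: 0.0874
```

```bash
python3 -c "
from h import *
plan(.661,.229,.42,160)"
```

```text
t 1.15 tcp [ 0.3704 -0.3031  0.4136] rot [-90.02   0.    95.71] J [-15.7  -2.3  -5.5  -0.  -86.9  21.4] w 0.0874 F [1.3 0.  0.6]
tx ty tz [ 0.5006 -0.0063 -0.342 ] turn -1.1221 rows~ 12.1
```

>>> {"op": "apply_moves", "data": {"deltas": [{"tx": 0.04,"ty": 0,"tz": -0.027,"turn": -0.14,"gripper": 0.087},{"tx": 0.08,"ty": 0,"tz": -0.055,"turn": -0.28,"gripper": 0.087},{"tx": 0.12,"ty": 0,"tz": -0.082,"turn": -0.42,"gripper": 0.087},{"tx": 0.16,"ty": 0,"tz": -0.11,"turn": -0.56,"gripper": 0.087},{"tx": 0.2,"ty": -0.005,"tz": -0.137,"turn": -0.7,"gripper": 0.087}]}}

```text
time_s: 1.65
tcp_pos: [0.4879, -0.0909, 0.4182]
eef_rot: [-90.0, -0.0, 135.8]
contact_force: [1.9, -0.7, -0.1]
gripper_width: 0.0867
```

```bash
python3 -c "
from h import *
plan(.661,.229,.42,160)"
```

```text
t 1.65 tcp [ 0.4879 -0.0909  0.4182] rot [-8.9980e+01 -3.0000e-02  1.3585e+02] J [ 12.2  -0.5  -3.1  -0.  -87.4  33.7] w 0.0867 F [ 1.9 -0.7 -0.1]
tx ty tz [ 0.0987 -0.0019 -0.3501] turn -0.4216 rows~ 7.3
```

>>> {"op": "apply_moves", "data": {"deltas": [{"tx": 0.013,"ty": 0,"tz": -0.046,"turn": -0.1,"gripper": 0.087},{"tx": 0.026,"ty": 0,"tz": -0.092,"turn": -0.2,"gripper": 0.087},{"tx": 0.039,"ty": 0,"tz": -0.138,"turn": -0.3,"gripper": 0.087},{"tx": 0.052,"ty": 0,"tz": -0.184,"turn": -0.42,"gripper": 0.087},{"tx": 0.065,"ty": -0.002,"tz": -0.23,"turn": -0.42,"gripper": 0.087}]}}

```text
time_s: 2.15
tcp_pos: [0.603, 0.1185, 0.4202]
eef_rot: [-90.0, -0.0, 159.8]
contact_force: [1.1, -0.9, 0.2]
gripper_width: 0.0872
```

```bash
python3 -c "
from h import *
plan(.661,.229,.42,160)
p,d,KM,st=grab('wrist','w1')"
```

```text
t 2.15 tcp [0.603  0.1185 0.4202] rot [-8.9990e+01 -3.0000e-02  1.5981e+02] J [ 29.3  11.6  10.7  -0.  -89.2  40.5] w 0.0872 F [ 1.1 -0.9  0.2]
tx ty tz [-0.0163  0.0002 -0.1237] turn -0.0033 rows~ 2.5
```

View pics/w1.png

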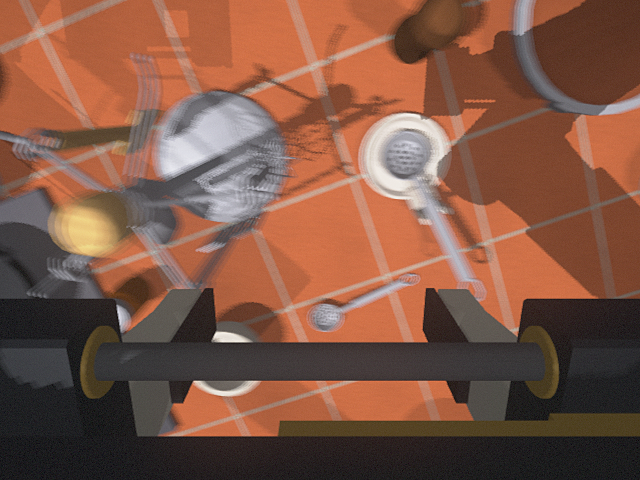

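The wrist view is motion-blurred. The knob is at (90,225) and the carousel foot is behind it.

>>> {"op": "apply_moves", "data": {"deltas": [{"tx": -0.006,"ty": 0,"tz": -0.045,"turn": 0,"gripper": 0.087},{"tx": -0.012,"ty": 0,"tz": -0.09,"turn": 0,"gripper": 0.087},{"tx": -0.016,"ty": 0,"tz": -0.124,"turn": 0,"gripper": 0.087},{"tx": -0.016,"ty": 0,"tz": -0.124,"turn": 0,"gripper": 0.087}]}}

```text
time_s: 2.6
tcp_pos: [0.6619, 0.231, 0.4169]
eef_rot: [-89.8, -0.2, 159.7]
contact_force: [0.4, -0.2, -0.8]
gripper_width: 0.0871
```

```bash
python3 -c "
from h import *
plan(.661,.229,.327,160)
p,d,KM,st=grab('wrist','w2');p,d,KM,st=grab('side','s2')
P=cloud(KM,d);z=P[...,2]
tm=(z>.30)&(z<.36)&(np.hypot(P[...,0]-.66,P[...,1]-.229)<.03)
print(tm.sum())
w,dw,KW,_=np.load('pics/w2.npy'),np.load('pics/w2_d.npy'),cam('wrist',st),0
P=cloud(KW,dw);z=P[...,2]
tm=(z>.33)&(z<.36)&(np.hypot(P[...,0]-.66,P[...,1]-.229)<.05)
print(tm.sum(),P[tm].mean(0) if tm.any() else 0, np.ptp(P[tm],axis=0))
"
```

```text
t 2.6 tcp [0.6619 0.231  0.4169] rot [-89.83  -0.18 159.7 ] J [ 35.1  20.7  22.8  -0.1 -92.3  34.6] w 0.0871 F [ 0.4 -0.2 -0.8]
tx ty tz [-0.0001  0.0899  0.0019] turn -0.0052 rows~ 1.8
322
2958 [0.66286519 0.22664771 0.34082922] [0.03451445 0.0351895  0.01458312]
```

View pics/w2.png

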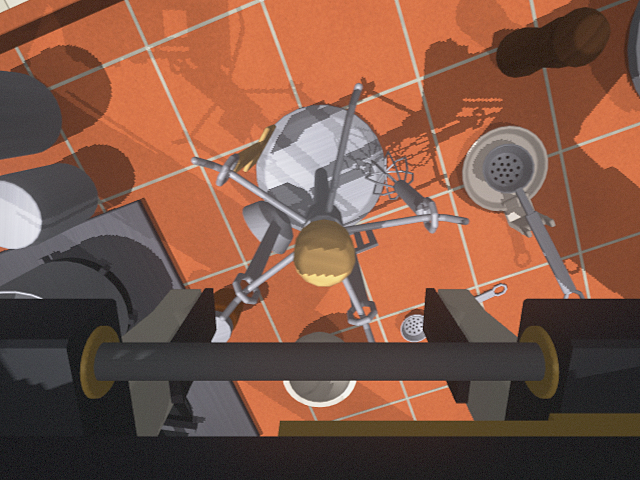

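View pics/s2.png

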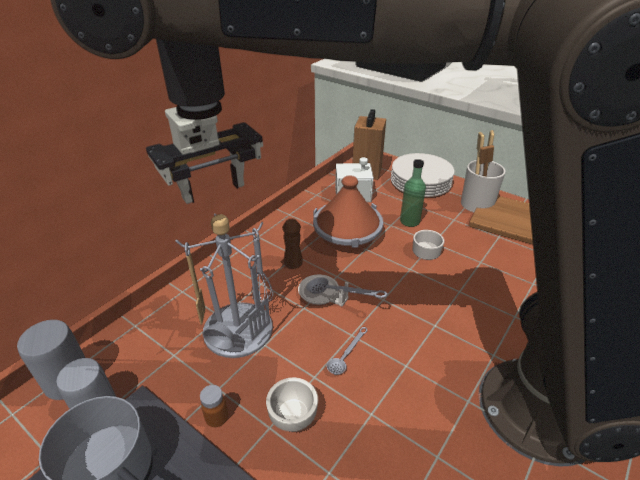

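The wrist view shows the knob at (325,252), the empty hook's tip at (358,87), and the other four hooks each carrying a utensil.

```bash
python3 -c "
from h import *
s=r.get_state();KW=cam('wrist',s)
for uv,z in [((358,87),.289),((195,161),.289),((466,221),.289),((345,160),.275),((325,252),.342)]:
    t=onz(KW,*uv,z);v=t-[.661,.229,0];print(uv,t.round(4),np.hypot(v[0],v[1]).round(4),np.degrees(np.arctan2(v[1],v[0])).round(1))
P=cloud(KW,np.load('pics/w2_d.npy'));z=P[...,2];im=np.load('pics/w2.npy')
m=(z>.331)&(np.hypot(P[...,0]-.66,P[...,1]-.229)<.04);print(cv2.minEnclosingCircle(P[m][:,:2].astype(np.float32)))
h=cv2.cvtColor(im,cv2.COLOR_RGB2HSV)
plan(.661,.2285,.328)
"
```

```text
(358, 87) [0.7397 0.1738 0.289 ] 0.0961 -35.0
(195, 161) [0.7339 0.2862 0.289 ] 0.0926 38.1
(466, 221) [0.6345 0.1334 0.289 ] 0.0992 -105.5
(345, 160) [0.6991 0.1956 0.275 ] 0.0506 -41.2
(325, 252) [0.6645 0.2238 0.342 ] 0.0063 -56.1
((0.6751377582550049, 0.2226555049419403), 0.03255953639745712)
t 2.7 tcp [0.6611 0.228  0.4189] rot [-8.9890e+01 -9.0000e-02  1.5961e+02] J [ 34.9  20.4  22.6  -0.  -92.3  34.7] w 0.0872 F [ 0.5 -0.3  0.5]
tx ty tz [ 0.0001  0.0909 -0.0006] turn 0.0 rows~ 1.8
```

>>> {"op": "apply_moves", "data": {"deltas": [{"tx": 0,"ty": 0.04,"tz": 0.0,"turn": 0,"gripper": 0.087},{"tx": 0,"ty": 0.07,"tz": 0,"turn": 0,"gripper": 0.087},{"tx": 0,"ty": 0.092,"tz": 0,"turn": 0,"gripper": 0.087},{"tx": 0,"ty": 0.092,"tz": 0,"turn": 0,"gripper": 0.06},{"tx": 0,"ty": 0.092,"tz": 0,"turn": 0,"gripper": 0.03}], "newtons": 15}}

```text
time_s: 3.2
tcp_pos: [0.6611, 0.2263, 0.33]
eef_rot: [-90.0, 0.1, 159.5]
contact_force: [1.0, -0.1, 0.7]
gripper_width: 0.0761
```

>>> {"op": "apply_moves", "data": {"deltas": [{"tx": 0,"ty": 0,"tz": 0.0,"turn": 0,"gripper": 0.03},{"tx": 0,"ty": 0,"tz": 0,"turn": 0,"gripper": 0.03},{"tx": 0,"ty": 0,"tz": 0,"turn": 0,"gripper": 0.03},{"tx": 0,"ty": 0,"tz": 0,"turn": 0,"gripper": 0.03}], "newtons": 15}}

```text
time_s: 3.6
tcp_pos: [0.6611, 0.2273, 0.3292]
eef_rot: [-90.0, 0.0, 159.6]
contact_force: [0.3, 0.6, -0.3]
gripper_width: 0.0448
```

>>> {"op": "apply_moves", "data": {"deltas": [{"tx": 0,"ty": 0.002,"tz": 0.0,"turn": 0,"gripper": 0.03},{"tx": 0,"ty": 0.002,"tz": 0,"turn": 0,"gripper": 0.03},{"tx": 0,"ty": 0.002,"tz": 0,"turn": 0,"gripper": 0.03},{"tx": 0,"ty": 0.002,"tz": 0,"turn": 0,"gripper": 0.03}], "newtons": 15}}

```text
time_s: 4.0
tcp_pos: [0.6616, 0.2284, 0.3272]
eef_rot: [-90.2, 0.1, 159.6]
contact_force: [0.9, 4.9, 3.1]
gripper_width: 0.0352
```

>>> {"op": "apply_moves", "data": {"deltas": [{"tx": 0,"ty": 0,"tz": 0.0,"turn": 0.1,"gripper": 0.03},{"tx": 0,"ty": 0,"tz": 0,"turn": 0.22,"gripper": 0.03},{"tx": 0,"ty": 0,"tz": 0,"turn": 0.34,"gripper": 0.03},{"tx": 0,"ty": 0,"tz": 0,"turn": 0.46,"gripper": 0.03},{"tx": 0,"ty": 0,"tz": 0,"turn": 0.58,"gripper": 0.03}], "newtons": 15}}

```text
time_s: 4.5
tcp_pos: [0.661, 0.2275, 0.3272]
eef_rot: [-90.0, 0.0, 126.1]
contact_force: [-1.6, 1.9, 4.3]
gripper_width: 0.0353
```

>>> {"op": "apply_moves", "data": {"deltas": [{"tx": 0,"ty": 0,"tz": 0.0,"turn": 0.12,"gripper": 0.03},{"tx": 0,"ty": 0,"tz": 0,"turn": 0.24,"gripper": 0.03},{"tx": 0,"ty": 0,"tz": 0,"turn": 0.36,"gripper": 0.03},{"tx": 0,"ty": 0,"tz": 0,"turn": 0.48,"gripper": 0.03},{"tx": 0,"ty": 0,"tz": 0,"turn": 0.6,"gripper": 0.03}], "newtons": 15}}

```text
time_s: 5.0
tcp_pos: [0.6599, 0.227, 0.3271]
eef_rot: [-89.9, 0.0, 91.7]
contact_force: [-6.8, 1.9, 6.3]
gripper_width: 0.0351
```

>>> {"op": "apply_moves", "data": {"deltas": [{"tx": 0,"ty": 0,"tz": 0.0,"turn": 0.12,"gripper": 0.03},{"tx": 0,"ty": 0,"tz": 0,"turn": 0.24,"gripper": 0.03},{"tx": 0,"ty": 0,"tz": 0,"turn": 0.36,"gripper": 0.03},{"tx": 0,"ty": 0,"tz": 0,"turn": 0.48,"gripper": 0.03},{"tx": 0,"ty": 0,"tz": 0,"turn": 0.6,"gripper": 0.03}], "newtons": 15}}

```text
time_s: 5.5
tcp_pos: [0.6588, 0.2273, 0.327]
eef_rot: [-89.8, 0.1, 57.3]
contact_force: [-12.0, 3.9, 7.4]
gripper_width: 0.035
```

>>> {"op": "apply_moves", "data": {"deltas": [{"tx": 0,"ty": 0,"tz": 0.0,"turn": 0.12,"gripper": 0.03},{"tx": 0,"ty": 0,"tz": 0,"turn": 0.24,"gripper": 0.03},{"tx": 0,"ty": 0,"tz": 0,"turn": 0.36,"gripper": 0.03},{"tx": 0,"ty": 0,"tz": 0,"turn": 0.48,"gripper": 0.03},{"tx": 0,"ty": 0,"tz": 0,"turn": 0.6,"gripper": 0.03}], "newtons": 15}}

```text
time_s: 6.0
tcp_pos: [0.6581, 0.2283, 0.327]
eef_rot: [-89.9, 0.2, 23.0]
contact_force: [-15.2, 6.7, 8.8]
gripper_width: 0.0355
```

>>> {"op": "apply_moves", "data": {"deltas": [{"tx": 0,"ty": 0,"tz": 0.0,"turn": 0.1,"gripper": 0.03},{"tx": 0,"ty": 0,"tz": 0,"turn": 0.17,"gripper": 0.03},{"tx": 0,"ty": 0,"tz": 0,"turn": 0.17,"gripper": 0.03}], "newtons": 15}}

```text
time_s: 6.3
tcp_pos: [0.658, 0.2286, 0.327]
eef_rot: [-89.9, 0.2, 13.4]
contact_force: [-13.7, 6.0, 8.6]
gripper_width: 0.0351
```

```bash
python3 -c "
from h import *
plan(.661,.2285,.42)
grab('wrist','w3');grab('side','s3');grab('top','t3')
im=cv2.imread('pics/s3.png')[150:360,150:300];cv2.imwrite('pics/s3c.png',cv2.resize(im,None,fx=2.8,fy=2.8,interpolation=2))
"
```

```text
t 6.3 tcp [0.658  0.2286 0.327 ] rot [-89.87   0.22  13.41] J [  35.    20.8   11.8   -0.2  -81.1 -111.6] w 0.0351 F [-13.7   6.    8.6]
tx ty tz [ 0.0025 -0.093  -0.0006] turn 0.0 rows~ 1.9
```

View pics/s3c.png

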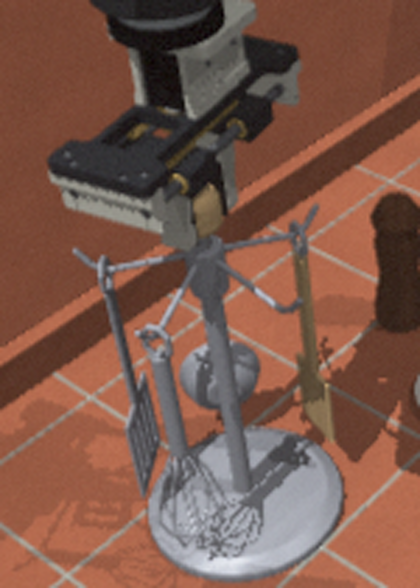

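View pics/w3.png

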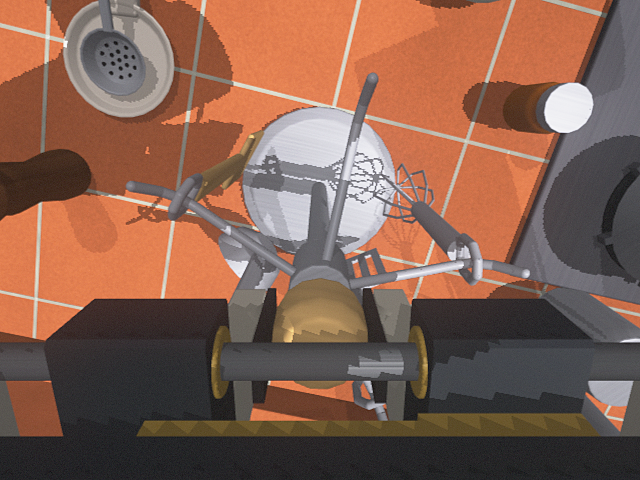

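The hook is now at the front: its tip is at (300,305) in the side crop and (372,78) in the wrist view. Next I release and rise.

>>> {"op": "apply_moves", "data": {"deltas": [{"tx": 0,"ty": 0,"tz": 0.0,"turn": 0,"gripper": 0.05},{"tx": 0,"ty": 0,"tz": 0,"turn": 0,"gripper": 0.06},{"tx": 0,"ty": 0,"tz": 0,"turn": 0,"gripper": 0.08},{"tx": 0,"ty": 0,"tz": 0,"turn": 0,"gripper": 0.087},{"tx": 0,"ty": 0,"tz": 0,"turn": 0,"gripper": 0.087}]}}

```text
time_s: 6.95
tcp_pos: [0.6611, 0.2268, 0.3263]
eef_rot: [-90.0, 0.0, 13.4]
contact_force: [0.5, -0.6, 0.5]
gripper_width: 0.07
```

>>> {"op": "apply_moves", "data": {"deltas": [{"tx": 0,"ty": -0.02,"tz": 0.0,"turn": 0,"gripper": 0.087},{"tx": 0,"ty": -0.06,"tz": 0,"turn": 0,"gripper": 0.087},{"tx": 0,"ty": -0.1,"tz": 0,"turn": 0,"gripper": 0.087},{"tx": 0,"ty": -0.1,"tz": 0,"turn": 0,"gripper": 0.087},{"tx": 0,"ty": -0.1,"tz": 0,"turn": 0,"gripper": 0.087}]}}

```text
time_s: 7.45
tcp_pos: [0.6613, 0.2272, 0.4277]
eef_rot: [-89.9, -0.1, 13.4]
contact_force: [0.4, 0.3, -0.4]
gripper_width: 0.087
```

```bash
python3 -c "
from h import *
plan(.661,.2285,.42)
grab('wrist','w4')
"
```

```text
t 7.45 tcp [0.6613 0.2272 0.4277] rot [-89.95  -0.12  13.44] J [  34.9   20.3   23.5   -0.   -93.  -111.4] w 0.087 F [ 0.4  0.3 -0.4]
tx ty tz [0.     0.0077 0.0013] turn 0.0 rows~ 0.2
```

View pics/w4.png

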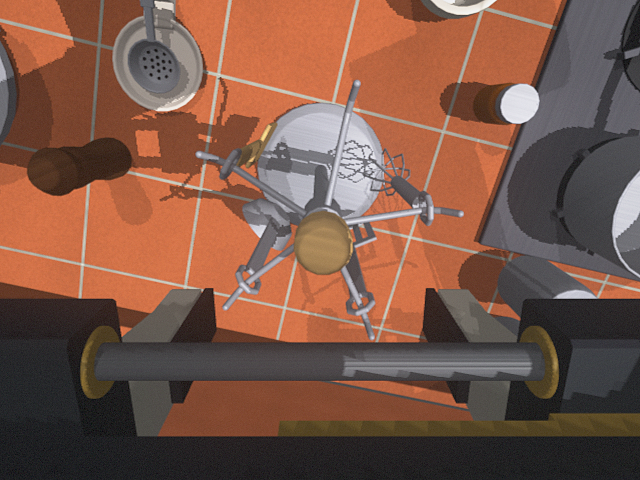

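The empty hook is at the front: tip (356,85), knob (324,243).

```bash
python3 -c "
from h import *
s=r.get_state();KW=cam('wrist',s)
S=cam('side')
for uv,z in [((356,84),.289),((200,155),.289),((460,214),.289),((228,306),.289),((372,336),.289)]:
    t=onz(KW,*uv,z);v=t-[.660,.2285,0];print(uv,t.round(4),np.hypot(v[0],v[1]).round(4),np.degrees(np.arctan2(v[1],v[0])).round(1))
p,d,KM,st=grab('side','s4')
im=cv2.imread('pics/s4.png')[210:310,170:290];cv2.imwrite('pics/s4c.png',cv2.resize(im,None,fx=5,fy=5,interpolation=2))
"
```

```text
(356, 84) [0.5643 0.2281 0.289 ] 0.0957 -179.8
(200, 155) [0.6303 0.1399 0.289 ] 0.0935 -108.5
(460, 214) [0.6286 0.3188 0.289 ] 0.0956 109.2
(228, 306) [0.7339 0.1762 0.289 ] 0.0905 -35.3
(372, 336) [0.7334 0.2855 0.289 ] 0.0929 37.8
```

View pics/s4c.png

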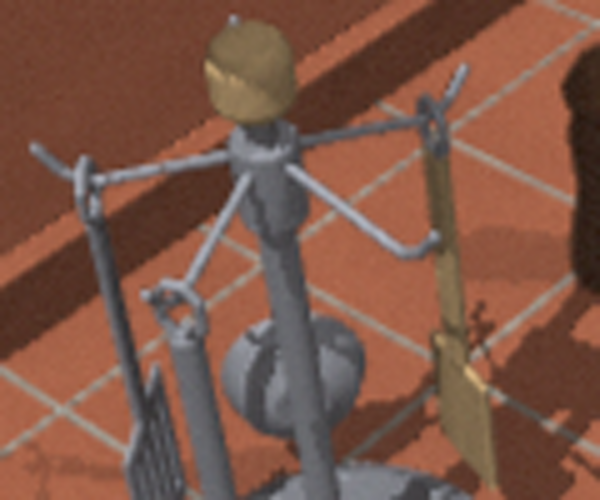

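```bash
python3 -c "
from h import *
s=r.get_state();KW=cam('wrist',s);S=cam('side')
print(tri(KW,(356,84.5),S,(257.2,258)), onz(S,257.2,258,.289), onz(S,412/5+170,250/5+210,.268))
plan(.661,.2285,.42)
# spoon vs start positions: top view
"
```

```text
(array([0.56309712, 0.22758785, 0.28307426]), np.float64(0.0021518539534357206)) [0.5572439  0.23154947 0.289     ] [0.57892852 0.22518566 0.268     ]
t 7.55 tcp [0.6607 0.2271 0.4253] rot [-90.01   0.1   13.44] J [  34.9   20.4   23.3   -0.   -93.  -111.4] w 0.0871 F [-0.2  0.4 -0.4]
tx ty tz [0.0006 0.0053 0.0013] turn 0.0 rows~ 0.1
```

```bash
python3 -c "
from h import *
plan(.478,-.008,.22,7.3)
"
```

```text
t 7.55 tcp [0.6607 0.2271 0.4253] rot [-90.01   0.1   13.44] J [  34.9   20.4   23.3   -0.   -93.  -111.4] w 0.0871 F [-0.2  0.4 -0.4]
tx ty tz [-0.232   0.2058 -0.1861] turn 0.1072 rows~ 7.2
```

>>> {"op": "apply_moves", "data": {"deltas": [{"tx": -0.035,"ty": 0.01,"tz": -0.03,"turn": 0.02,"gripper": 0.087},{"tx": -0.07,"ty": 0.02,"tz": -0.058,"turn": 0.05,"gripper": 0.087},{"tx": -0.105,"ty": 0.03,"tz": -0.085,"turn": 0.08,"gripper": 0.087},{"tx": -0.14,"ty": 0.05,"tz": -0.113,"turn": 0.107,"gripper": 0.087},{"tx": -0.17,"ty": 0.08,"tz": -0.137,"turn": 0.107,"gripper": 0.087}]}}

```text
time_s: 8.05
tcp_pos: [0.5261, 0.0527, 0.3462]
eef_rot: [-90.0, -0.1, 7.3]
contact_force: [0.3, 0.3, 0.2]
gripper_width: 0.087
```

```bash
python3 -c "
from h import *
plan(.478,-.008,.22,7.3)
"
```

```text
t 8.05 tcp [0.5261 0.0527 0.3462] rot [-9.00e+01 -8.00e-02  7.27e+00] J [  27.     3.6   -7.9    0.   -78.5 -109.7] w 0.087 F [0.3 0.3 0.2]
tx ty tz [-0.0555  0.1261 -0.0541] turn -0.0006 rows~ 3.0
```

>>> {"op": "apply_moves", "data": {"deltas": [{"tx": -0.018,"ty": 0.04,"tz": -0.018,"turn": 0,"gripper": 0.087},{"tx": -0.036,"ty": 0.08,"tz": -0.036,"turn": 0,"gripper": 0.087},{"tx": -0.055,"ty": 0.12,"tz": -0.054,"turn": 0,"gripper": 0.087},{"tx": -0.055,"ty": 0.126,"tz": -0.054,"turn": 0,"gripper": 0.087},{"tx": -0.055,"ty": 0.126,"tz": -0.054,"turn": 0,"gripper": 0.087}]}}

```text
time_s: 8.55
tcp_pos: [0.4786, -0.007, 0.219]
eef_rot: [-90.1, 0.2, 7.3]
contact_force: [0.4, 0.7, 1.7]
gripper_width: 0.0872
```

```bash
python3 -c "
from h import *
plan(.478,-.008,.22,7.3)
p,d,KM,st=grab('wrist','w5')
P=cloud(KM,d);z=P[...,2];h=cv2.cvtColor(p,cv2.COLOR_RGB2HSV)
m=(z>.045)&(z<.10)&(P[...,0]>.37)&(P[...,0]<.495)&(abs(P[...,1])<.06)
Q=P[m]
for a in np.arange(.385,.495,.01):
    k=(Q[:,0]>=a)&(Q[:,0]<a+.01)
    if k.any():print(round(a,3),k.sum(),Q[k].mean(0).round(4),np.ptp(Q[k],axis=0).round(4)[1])
print(Q.min(0))
"
```

```text
t 8.55 tcp [ 0.4786 -0.007   0.219 ] rot [-90.06   0.2    7.27] J [  22.8    3.   -25.3    0.   -61.9 -105.5] w 0.0872 F [0.4 0.7 1.7]
tx ty tz [-0.0007 -0.001  -0.0009] turn -0.0005 rows~ 0.0
0.385 97 [ 0.3937 -0.0184  0.085 ] 0.0146
0.395 331 [ 0.3995 -0.0179  0.0835] 0.0242
0.405 244 [ 0.41   -0.0173  0.0801] 0.0245
0.415 360 [ 0.4201 -0.0165  0.0772] 0.0212
0.425 352 [ 0.43   -0.0147  0.0744] 0.0169
0.435 325 [ 0.4399 -0.0134  0.0713] 0.017
0.445 297 [ 0.45   -0.0124  0.0682] 0.016
0.455 283 [ 0.4599 -0.011   0.0651] 0.0163
0.465 274 [ 0.4699 -0.0099  0.0619] 0.0166
0.475 263 [ 0.48   -0.0086  0.0588] 0.0169
0.485 236 [ 0.49   -0.007   0.0556] 0.0163
[ 0.3918067  -0.03013936  0.05228568]
```

View pics/w5.png

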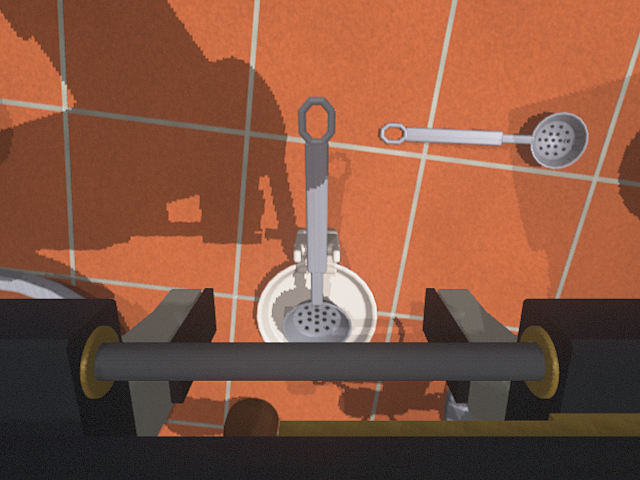

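The view shows the spoon centred at column 317, with its eye at (317,121) and the cradle at row 245. The smaller decoy is on the right.

>>> {"op": "apply_moves", "data": {"deltas": [{"tx": -0.0005,"ty": 0.045,"tz": -0.001,"turn": 0,"gripper": 0.06},{"tx": -0.0005,"ty": 0.09,"tz": -0.001,"turn": 0,"gripper": 0.06},{"tx": -0.0005,"ty": 0.13,"tz": -0.001,"turn": 0,"gripper": 0.06},{"tx": -0.0005,"ty": 0.158,"tz": -0.001,"turn": 0,"gripper": 0.06},{"tx": -0.0005,"ty": 0.158,"tz": -0.001,"turn": 0,"gripper": 0.05}], "newtons": 10}}

```text
time_s: 9.1
tcp_pos: [0.4786, -0.0071, 0.0602]
eef_rot: [-90.1, 0.3, 7.3]
contact_force: [0.2, 0.3, 1.5]
gripper_width: 0.0563
```

```bash
python3 -c "
from h import *
plan(.478,-.0088,.061,7.3)
grab('wrist','w6')"
```

```text
t 9.1 tcp [ 0.4786 -0.0071  0.0602] rot [-90.07   0.29   7.34] J [  22.8   14.3  -36.7   -0.   -39.3 -105.4] w 0.0563 F [0.2 0.3 1.5]
tx ty tz [-0.0009 -0.0008 -0.0016] turn 0.0007 rows~ 0.0
```

View pics/w6.png

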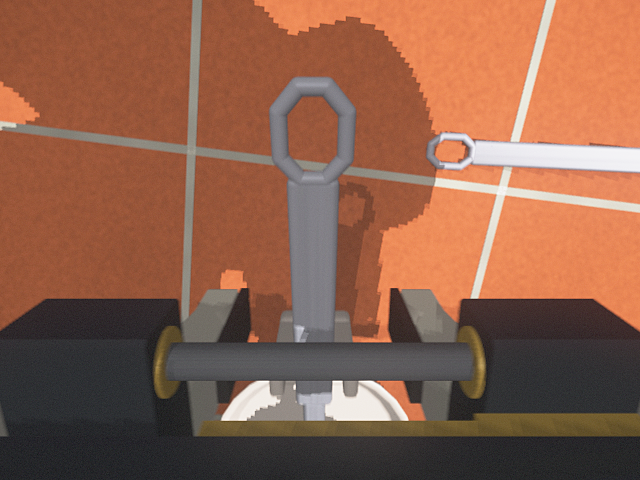

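The handle sits at column 315 with the jaws centred near 320, so I shift about 1.5 mm and close.

>>> {"op": "apply_moves", "data": {"deltas": [{"tx": 0,"ty": -0.001,"tz": -0.0015,"turn": 0,"gripper": 0.03},{"tx": 0,"ty": -0.001,"tz": -0.0015,"turn": 0,"gripper": 0.02},{"tx": 0,"ty": -0.001,"tz": -0.0015,"turn": 0,"gripper": 0.01},{"tx": 0,"ty": -0.001,"tz": -0.0015,"turn": 0,"gripper": 0.005},{"tx": 0,"ty": -0.001,"tz": -0.0015,"turn": 0,"gripper": 0.005}], "newtons": 20}}

```text
time_s: 9.65
tcp_pos: [0.4799, -0.0086, 0.0642]
eef_rot: [-90.0, -0.1, 7.3]
contact_force: [0.3, 0.4, -1.5]
gripper_width: 0.0157
```

>>> {"op": "apply_moves", "data": {"deltas": [{"tx": 0,"ty": 0,"tz": 0,"turn": 0,"gripper": 0.005},{"tx": 0,"ty": 0,"tz": 0,"turn": 0,"gripper": 0.005},{"tx": 0,"ty": 0,"tz": 0,"turn": 0,"gripper": 0.005}], "newtons": 40}}

```text
time_s: 9.95
tcp_pos: [0.4799, -0.0087, 0.0638]
eef_rot: [-90.0, -0.0, 7.3]
contact_force: [-0.4, -0.4, 4.1]
gripper_width: 0.0152
```

>>> {"op": "apply_moves", "data": {"deltas": [{"tx": 0,"ty": -0.015,"tz": 0,"turn": 0,"gripper": 0.005},{"tx": 0,"ty": -0.035,"tz": 0,"turn": 0,"gripper": 0.005},{"tx": 0,"ty": -0.06,"tz": 0,"turn": 0,"gripper": 0.005},{"tx": 0,"ty": -0.09,"tz": 0,"turn": 0,"gripper": 0.005},{"tx": 0,"ty": -0.12,"tz": 0,"turn": 0,"gripper": 0.005}], "newtons": 40}}

```text
time_s: 10.45
tcp_pos: [0.4789, -0.0089, 0.1841]
eef_rot: [-90.0, 0.1, 7.3]
contact_force: [0.6, 0.0, -1.8]
gripper_width: 0.015
```

>>> {"op": "apply_moves", "data": {"deltas": [{"tx": -0.005,"ty": -0.04,"tz": 0,"turn": 0,"gripper": 0.005},{"tx": -0.01,"ty": -0.08,"tz": 0,"turn": 0,"gripper": 0.005},{"tx": -0.02,"ty": -0.12,"tz": 0,"turn": 0,"gripper": 0.005},{"tx": -0.03,"ty": -0.16,"tz": 0,"turn": 0,"gripper": 0.005},{"tx": -0.03,"ty": -0.17,"tz": 0,"turn": 0,"gripper": 0.005}], "newtons": 40}}

```text
time_s: 10.95
tcp_pos: [0.4503, -0.0127, 0.358]
eef_rot: [-90.0, -0.4, 7.3]
contact_force: [0.6, 0.4, -1.6]
gripper_width: 0.0153
```

```bash
python3 -c "
from h import *
plan(.47,.0,.35,187)
grab('wrist','w7');grab('side','s7')"
```

```text
t 10.95 tcp [ 0.4503 -0.0127  0.358 ] rot [-89.96  -0.37   7.34] J [ 2.360e+01 -4.900e+00 -1.480e+01  1.000e-01 -7.980e+01 -1.063e+02] w 0.0153 F [ 0.6  0.4 -1.6]
tx ty tz [0.0211 0.0081 0.0101] turn -3.1357 rows~ 20.9
```

View pics/w7.png

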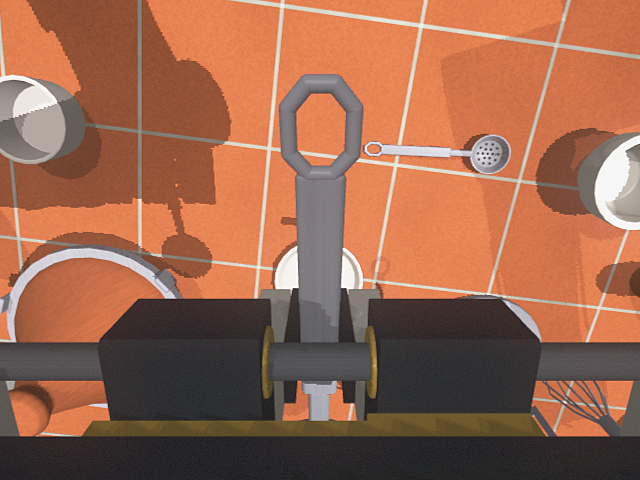

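View pics/s7.png

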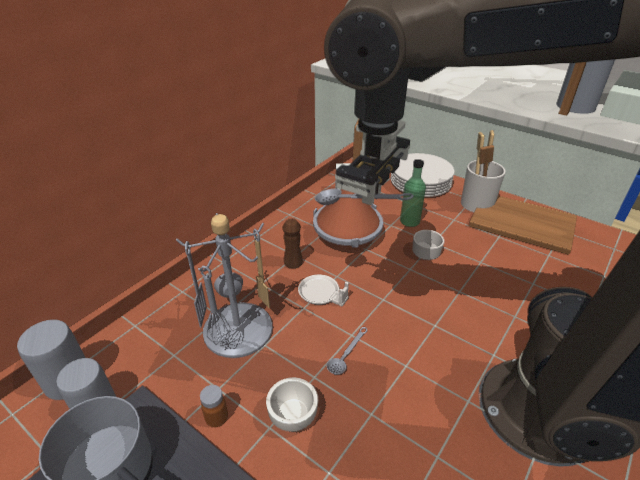

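The spoon is held firmly: its eye is at (321,127) in the wrist view, and the rest stands undisturbed at (318,290) in the side view.

```bash
cat > eye.py <<'E'
from h import *
def eye(tag):
    d=np.load(f'pics/{tag}_d.npy');c=camera_info('wrist');M=c['tool_from_camera'];P=cloud((c['K'],M),d)
    m=(P[...,1]>-.08)&(P[...,1]<.03)&(abs(P[...,2])<.03)&(P[...,0]<-.02)&(P[...,0]>-.13);m[300:]=0
    m=cv2.morphologyEx(m.astype(np.uint8),cv2.MORPH_OPEN,np.ones((2,2)))
    n,l,st,_=cv2.connectedComponentsWithStats(m);k=1+np.argmax(st[1:,4]);m=l==k
    Q=P[m]
    h=Q[Q[:,0]>-.055];f=np.polyfit(h[:,0],h[:,1],1);print("handle tilt deg",np.degrees(np.arctan(f[0])).round(2),"surf y at x=0",f[1].round(4),"lateral slope",np.degrees(np.arctan(np.polyfit(h[:,0],h[:,2],1)[0])).round(2))
    xmin=np.percentile(Q[:,0],.5);
    e=Q[Q[:,0]<xmin+.026]
    print("end x",xmin.round(4),"eye z range",e[:,2].min().round(4),e[:,2].max().round(4))
    t=np.arctan(f[0]);ex=xmin+.016*np.cos(t);print("eye centre tool: x",ex.round(4),"y",(f[0]*ex+f[1]+.0025).round(4),"z",((e[:,2].min()+e[:,2].max())/2).round(4))
E
python3 -c "
from eye import *
eye('w7')"
```

```text
handle tilt deg 67.94 surf y at x=0 0.0979 lateral slope 11.61
end x -0.088 eye z range -0.025 0.0519
eye centre tool: x -0.082 y -0.1019 z 0.0134
```

```bash
sed -i 's/m\[300:\]=0/m[285:]=0;m[:,:270]=0;m[:,375:]=0/; s/    Q=P\[m\]/    m\&=(P[...,1]>-.08)\&(P[...,1]<.03);Q=P[m]/' eye.py; python3 -c "
from eye import *
eye('w7')
d=np.load('pics/w7_d.npy');c=camera_info('wrist');P=cloud((c['K'],c['tool_from_camera']),d)
for rr in (80,90,127,150,175,200,230,260,280):
    for cc in ((321,) if rr not in(127,) else (286,355)):print(rr,cc,P[rr,cc].round(4))
"
```

```text
handle tilt deg 17.81 surf y at x=0 0.0055 lateral slope -0.32
end x -0.0877 eye z range -0.0108 0.0128
eye centre tool: x -0.0725 y -0.0152 z 0.001
80 321 [-0.0866 -0.0224  0.0008]
90 321 [-0.0842 -0.0208  0.0008]
127 286 [-0.0744 -0.0181 -0.0091]
127 355 [-0.0744 -0.0182  0.0105]
150 321 [-0.032   0.3594  0.0027]
175 321 [-0.06   -0.0135  0.0009]
200 321 [-0.0516 -0.0104  0.0009]
230 321 [-0.0411 -0.0085  0.0009]
260 321 [-0.0288 -0.0037  0.0009]
280 321 [-0.02   -0.0008  0.001 ]
```

>>> {"op": "apply_moves", "data": {"deltas": [{"tx": 0,"ty": 0,"tz": 0,"turn": -0.1,"gripper": 0.005},{"tx": 0,"ty": 0,"tz": 0,"turn": -0.22,"gripper": 0.005},{"tx": 0,"ty": 0,"tz": 0,"turn": -0.35,"gripper": 0.005},{"tx": 0,"ty": 0,"tz": 0,"turn": -0.48,"gripper": 0.005},{"tx": 0,"ty": 0,"tz": 0,"turn": -0.61,"gripper": 0.005}], "newtons": 40}}

```text
time_s: 11.55
tcp_pos: [0.4493, -0.0125, 0.3509]
eef_rot: [-89.9, 0.2, 42.6]
contact_force: [0.2, 0.4, -0.6]
gripper_width: 0.015
```

>>> {"op": "apply_moves", "data": {"deltas": [{"tx": 0,"ty": 0,"tz": 0,"turn": -0.13,"gripper": 0.005},{"tx": 0,"ty": 0,"tz": 0,"turn": -0.26,"gripper": 0.005},{"tx": 0,"ty": 0,"tz": 0,"turn": -0.39,"gripper": 0.005},{"tx": 0,"ty": 0,"tz": 0,"turn": -0.52,"gripper": 0.005},{"tx": 0,"ty": 0,"tz": 0,"turn": -0.65,"gripper": 0.005}], "newtons": 40}}

```text
time_s: 12.05
tcp_pos: [0.4493, -0.0125, 0.3509]
eef_rot: [-89.8, 0.1, 79.8]
contact_force: [0.6, -0.4, -1.6]
gripper_width: 0.0149
```

>>> {"op": "apply_moves", "data": {"deltas": [{"tx": 0,"ty": 0,"tz": 0,"turn": -0.13,"gripper": 0.005},{"tx": 0,"ty": 0,"tz": 0,"turn": -0.26,"gripper": 0.005},{"tx": 0,"ty": 0,"tz": 0,"turn": -0.39,"gripper": 0.005},{"tx": 0,"ty": 0,"tz": 0,"turn": -0.52,"gripper": 0.005},{"tx": 0,"ty": 0,"tz": 0,"turn": -0.65,"gripper": 0.005}], "newtons": 40}}

```text
time_s: 12.55
tcp_pos: [0.4493, -0.0125, 0.3509]
eef_rot: [-89.8, -0.1, 117.1]
contact_force: [0.3, -0.5, -0.2]
gripper_width: 0.0154
```

```bash
python3 -c "
from h import *
plan(.48,.229,.36,180)"
```

```text
t 12.55 tcp [ 0.4493 -0.0125  0.3509] rot [-8.9770e+01 -6.0000e-02  1.1705e+02] J [ 23.6  -4.5 -15.3  -0.1 -79.5   3.4] w 0.0154 F [ 0.3 -0.5 -0.2]
tx ty tz [ 0.2012 -0.0094 -0.1372] turn -1.0987 rows~ 7.3
```

>>> {"op": "apply_moves", "data": {"deltas": [{"tx": 0.02,"ty": 0,"tz": -0.01,"turn": -0.13,"gripper": 0.005},{"tx": 0.05,"ty": 0,"tz": -0.03,"turn": -0.26,"gripper": 0.005},{"tx": 0.08,"ty": 0,"tz": -0.05,"turn": -0.39,"gripper": 0.005},{"tx": 0.11,"ty": -0.003,"tz": -0.07,"turn": -0.52,"gripper": 0.005},{"tx": 0.14,"ty": -0.006,"tz": -0.09,"turn": -0.65,"gripper": 0.005}], "newtons": 40}}

```text
time_s: 13.05
tcp_pos: [0.4666, 0.1543, 0.357]
eef_rot: [-89.8, -0.1, 154.3]
contact_force: [0.8, 0.0, -0.8]
gripper_width: 0.015
```

```bash
python3 -c "
from h import *
plan(.48,.229,.36,180)"
```

```text
t 13.05 tcp [0.4666 0.1543 0.357 ] rot [-8.982e+01 -1.300e-01  1.543e+02] J [ 41.2  -0.2 -10.4  -0.  -80.   23.1] w 0.015 F [ 0.8  0.  -0.8]
tx ty tz [ 0.0204 -0.0032 -0.0731] turn -0.4486 rows~ 3.0
```

>>> {"op": "apply_moves", "data": {"deltas": [{"tx": 0.005,"ty": -0.001,"tz": -0.02,"turn": -0.12,"gripper": 0.005},{"tx": 0.01,"ty": -0.002,"tz": -0.04,"turn": -0.24,"gripper": 0.005},{"tx": 0.015,"ty": -0.003,"tz": -0.06,"turn": -0.36,"gripper": 0.005},{"tx": 0.0204,"ty": -0.003,"tz": -0.073,"turn": -0.448,"gripper": 0.005},{"tx": 0.0204,"ty": -0.003,"tz": -0.073,"turn": -0.448,"gripper": 0.005}], "newtons": 40}}

```text
time_s: 13.55
tcp_pos: [0.4805, 0.2289, 0.3592]
eef_rot: [-89.8, -0.2, 179.9]
contact_force: [-0.4, 0.4, -2.6]
gripper_width: 0.015
```

>>> {"op": "apply_moves", "data": {"deltas": [{"tx": 0,"ty": 0,"tz": 0,"turn": 0,"gripper": 0.005},{"tx": 0,"ty": 0,"tz": 0,"turn": 0,"gripper": 0.005}], "newtons": 40}}

```text
time_s: 13.75
tcp_pos: [0.4807, 0.227, 0.3615]
eef_rot: [-89.9, -0.1, 179.6]
contact_force: [0.1, -0.8, -1.1]
gripper_width: 0.0152
```

```bash
python3 -c "
from eye import *
plan(.4905,.229,.2995,180)
grab('wrist','w8');eye('w8');grab('side','s8')"
```

```text
t 13.75 tcp [0.4807 0.227  0.3615] rot [-8.9930e+01 -8.0000e-02  1.7957e+02] J [ 46.4   3.7  -5.8  -0.  -80.6  43.1] w 0.0152 F [ 0.1 -0.8 -1.1]
tx ty tz [-0.0099  0.062  -0.0021] turn -0.0075 rows~ 1.3
handle tilt deg 17.84 surf y at x=0 0.006 lateral slope -0.37
end x -0.0887 eye z range -0.0115 0.0121
eye centre tool: x -0.0735 y -0.0151 z 0.0003
```

View pics/w8.png

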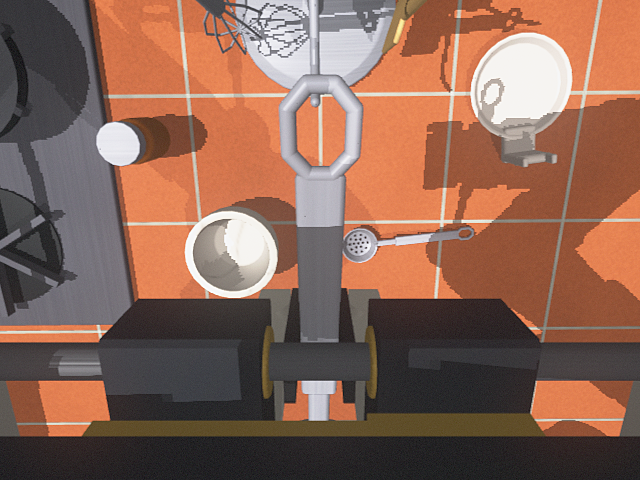

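View pics/s8.png

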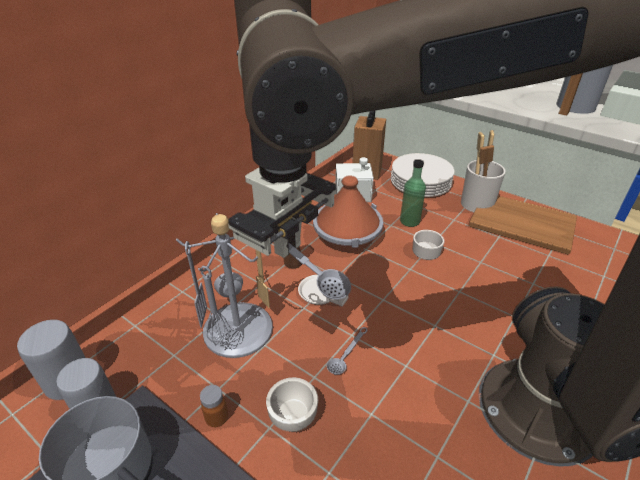

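The hook tip is visible through the eye at (315,101).

```bash
python3 -c "
from h import *
s=r.get_state();KW=cam('wrist',s)
t=onz(KW,315,101,.290);print('tip world',t)
d=np.load('pics/w8_d.npy');print(pt(KW,315,101,d[101,315]))
P=cloud(KW,d)
m=(P[...,2]>.27)&(P[...,2]<.30)&(P[...,0]>.55);Q=P[m];print(len(Q),Q.min(0),Q.max(0));
for a in np.arange(.555,.60,.005):
    k=(Q[:,0]>a)&(Q[:,0]<a+.005)
    if k.any():print(a.round(3),Q[k].mean(0).round(4),k.sum())
"
```

```text
tip world [0.56478187 0.22867183 0.29      ]
[0.564795   0.22867983 0.28914033]
838 [0.56201315 0.22621093 0.2700097 ] [0.61144598 0.23137956 0.29037211]
0.56 [0.5637 0.2285 0.2884] 54
0.565 [0.5667 0.2284 0.2868] 69
0.575 [0.5789 0.2287 0.2733] 36
0.58 [0.5824 0.2287 0.2716] 85
0.585 [0.5875 0.2288 0.2713] 96
0.59 [0.5926 0.2288 0.2722] 109
0.595 [0.5975 0.2288 0.2734] 112
```

```bash
python3 -c "
from h import *
plan(.492,.2292,.294,180)"
```

```text
t 13.85 tcp [0.4808 0.2269 0.3622] rot [-8.9980e+01 -2.0000e-02  1.7958e+02] J [ 46.4   3.7  -5.7  -0.  -80.6  43.2] w 0.0151 F [ 0.4 -0.2 -0.8]
tx ty tz [-0.0112  0.0682 -0.0024] turn -0.0073 rows~ 1.4
```

>>> {"op": "apply_moves", "data": {"deltas": [{"tx": -0.006,"ty": 0.02,"tz": -0.0012,"turn": -0.004,"gripper": 0.005},{"tx": -0.0112,"ty": 0.04,"tz": -0.0024,"turn": -0.007,"gripper": 0.005},{"tx": -0.0112,"ty": 0.06,"tz": -0.0024,"turn": -0.007,"gripper": 0.005},{"tx": -0.0112,"ty": 0.068,"tz": -0.0024,"turn": -0.007,"gripper": 0.005},{"tx": -0.0112,"ty": 0.068,"tz": -0.0024,"turn": -0.007,"gripper": 0.005}], "newtons": 40}}

```text
time_s: 14.35
tcp_pos: [0.4917, 0.2292, 0.2938]
eef_rot: [-89.9, -0.1, -180.0]
contact_force: [-0.8, -0.3, -0.2]
gripper_width: 0.0151
```

>>> {"op": "apply_moves", "data": {"deltas": [{"tx": 0,"ty": 0,"tz": 0,"turn": 0,"gripper": 0.005},{"tx": 0,"ty": 0,"tz": 0,"turn": 0,"gripper": 0.005}], "newtons": 40}}

```text
time_s: 14.55
tcp_pos: [0.4926, 0.2301, 0.2959]
eef_rot: [-90.1, 0.1, -179.9]
contact_force: [0.2, -0.3, -1.5]
gripper_width: 0.0151
```

```bash
python3 -c "
from eye import *
plan(.492,.2292,.272,180)
p,d,KW,s=grab('wrist','w9');eye('w9')
im=cv2.imread('pics/w9.png')[30:230,220:420];cv2.imwrite('pics/w9c.png',cv2.resize(im,None,fx=2.9,fy=2.9))
P=cloud(KW,d)
m=(P[...,2]>.265)&(P[...,2]<.293)&(P[...,0]>.555)&(P[...,0]<.61);Q=P[m]
for a in np.arange(.555,.60,.005):
    k=(Q[:,0]>a)&(Q[:,0]<a+.005)
    if k.any():print(a.round(3),Q[k].mean(0).round(4),k.sum())
"
```

```text
t 14.55 tcp [0.4926 0.2301 0.2959] rot [-9.0070e+01  1.0000e-01 -1.7993e+02] J [ 45.7   6.3 -11.3   0.  -72.3  44.3] w 0.0151 F [ 0.2 -0.3 -1.5]
tx ty tz [0.0006 0.0239 0.0009] turn -6.282 rows~ 41.9
handle tilt deg 17.82 surf y at x=0 0.006 lateral slope -0.2
end x -0.1153 eye z range -0.0008 0.0039
eye centre tool: x -0.1 y -0.0237 z 0.0016
0.56 [0.5636 0.2286 0.2876] 103
0.565 [0.5675 0.2287 0.2846] 222
0.57 [0.5725 0.2286 0.2778] 195
0.575 [0.5767 0.2287 0.2737] 133
0.585 [0.5876 0.2288 0.2705] 180
0.59 [0.5925 0.2289 0.2713] 195
0.595 [0.5975 0.2288 0.2726] 207
```

View pics/w9c.png

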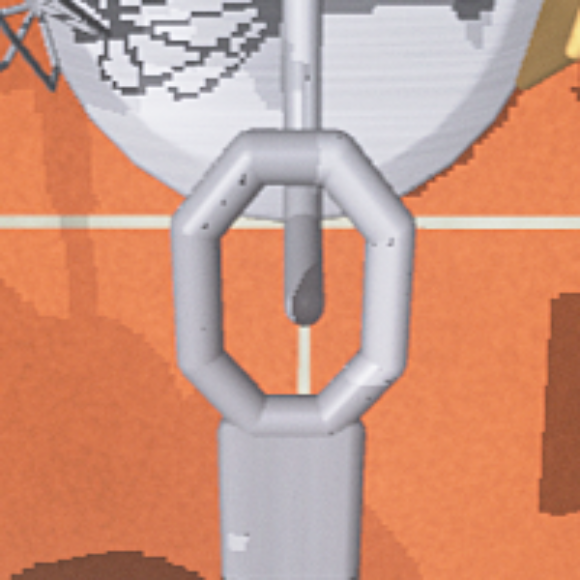

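>>> {"op": "apply_moves", "data": {"deltas": [{"tx": 0.0005,"ty": 0.006,"tz": 0.001,"turn": 0,"gripper": 0.005},{"tx": 0.0005,"ty": 0.012,"tz": 0.001,"turn": 0,"gripper": 0.005},{"tx": 0.0005,"ty": 0.018,"tz": 0.001,"turn": 0,"gripper": 0.005},{"tx": 0.0005,"ty": 0.024,"tz": 0.001,"turn": 0,"gripper": 0.005},{"tx": 0.0005,"ty": 0.024,"tz": 0.001,"turn": 0,"gripper": 0.005}], "newtons": 40}}

```text
time_s: 15.1
tcp_pos: [0.4911, 0.2285, 0.2693]
eef_rot: [-89.9, -0.1, -179.9]
contact_force: [-0.4, 0.2, -1.3]
gripper_width: 0.0149
```

```bash
python3 -c "
from eye import *
plan(.4995,.2292,.259)
p,d,KW,s=grab('wrist','w10')
im=cv2.imread('pics/w10.png')[30:230,220:420];cv2.imwrite('pics/w10c.png',cv2.resize(im,None,fx=2.9,fy=2.9))
"
```

```text
t 15.1 tcp [0.4911 0.2285 0.2693] rot [-8.9930e+01 -9.0000e-02 -1.7994e+02] J [ 45.7   7.1 -13.8  -0.  -69.2  44.4] w 0.0149 F [-0.4  0.2 -1.3]
tx ty tz [-0.0084  0.0103 -0.0007] turn 0.0 rows~ 0.3
```

View pics/w10c.png

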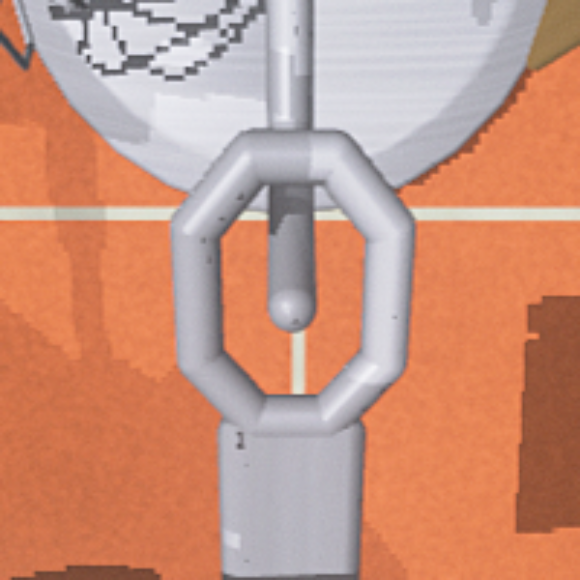

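The tip is inside the eye and centred. Next I go in and down along the tip.

>>> {"op": "apply_moves", "data": {"deltas": [{"tx": -0.002,"ty": 0.003,"tz": 0,"turn": 0,"gripper": 0.005},{"tx": -0.004,"ty": 0.006,"tz": 0,"turn": 0,"gripper": 0.005},{"tx": -0.006,"ty": 0.008,"tz": 0,"turn": 0,"gripper": 0.005},{"tx": -0.008,"ty": 0.0105,"tz": 0,"turn": 0,"gripper": 0.005},{"tx": -0.008,"ty": 0.0105,"tz": 0,"turn": 0,"gripper": 0.005}], "newtons": 40}}

```text
time_s: 15.65
tcp_pos: [0.4997, 0.2288, 0.2596]
eef_rot: [-90.0, -0.0, -179.9]
contact_force: [-0.6, -0.1, -0.8]
gripper_width: 0.0154
```

```bash
python3 -c "
from eye import *
plan(.4995,.2292,.259)
p,d,KW,s=grab('wrist','w11')
im=cv2.imread('pics/w11.png')[30:230,220:420];cv2.imwrite('pics/w11c.png',cv2.resize(im,None,fx=2.9,fy=2.9))
"
```

```text
t 15.65 tcp [0.4997 0.2288 0.2596] rot [-8.9970e+01 -3.0000e-02 -1.7995e+02] J [ 45.    8.2 -13.8  -0.  -68.   45. ] w 0.0154 F [-0.6 -0.1 -0.8]
tx ty tz [ 0.0002  0.0006 -0.0004] turn 0.0 rows~ 0.0
```

View pics/w11c.png

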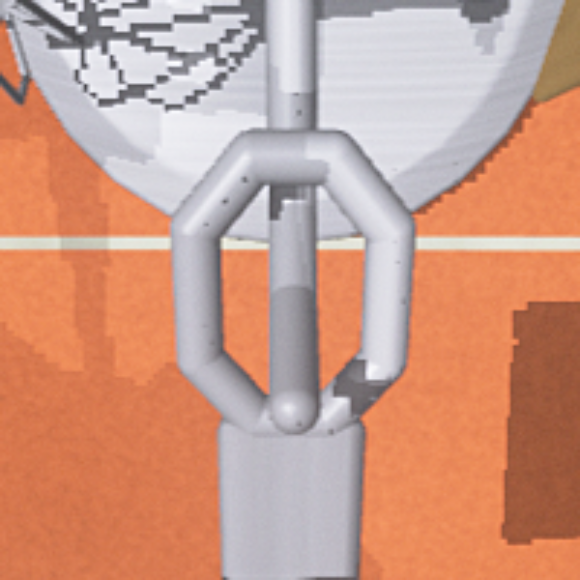

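>>> {"op": "apply_moves", "data": {"deltas": [{"tx": 0,"ty": 0.003,"tz": 0,"turn": 0,"gripper": 0.005},{"tx": 0,"ty": 0.006,"tz": 0,"turn": 0,"gripper": 0.005},{"tx": -0.001,"ty": 0.009,"tz": 0,"turn": 0,"gripper": 0.005},{"tx": -0.002,"ty": 0.012,"tz": 0,"turn": 0,"gripper": 0.005},{"tx": -0.003,"ty": 0.016,"tz": 0,"turn": 0,"gripper": 0.005}], "newtons": 5}}

```text
time_s: 16.2
tcp_pos: [0.5027, 0.2289, 0.2439]
eef_rot: [-90.0, 0.0, -179.9]
contact_force: [-0.2, 0.3, -1.2]
gripper_width: 0.016
```

```bash
python3 -c "
from eye import *
plan(.4995,.2292,.259)
p,d,KW,s=grab('wrist','w12');eye('w12')
im=cv2.imread('pics/w12.png')[0:240,200:440];cv2.imwrite('pics/w12c.png',cv2.resize(im,None,fx=2.4,fy=2.4))
"
```

```text
t 16.2 tcp [0.5027 0.2289 0.2439] rot [-9.0010e+01  1.0000e-02 -1.7993e+02] J [ 44.8   9.  -14.9   0.  -66.1  45.3] w 0.016 F [-0.2  0.3 -1.2]
tx ty tz [ 0.0032 -0.0151 -0.0003] turn 0.0 rows~ 0.3
handle tilt deg 48.89 surf y at x=0 0.0059 lateral slope -3.34
end x -0.0618 eye z range -0.0117 0.0116
eye centre tool: x -0.0513 y -0.0504 z -0.0
```

View pics/w12c.png

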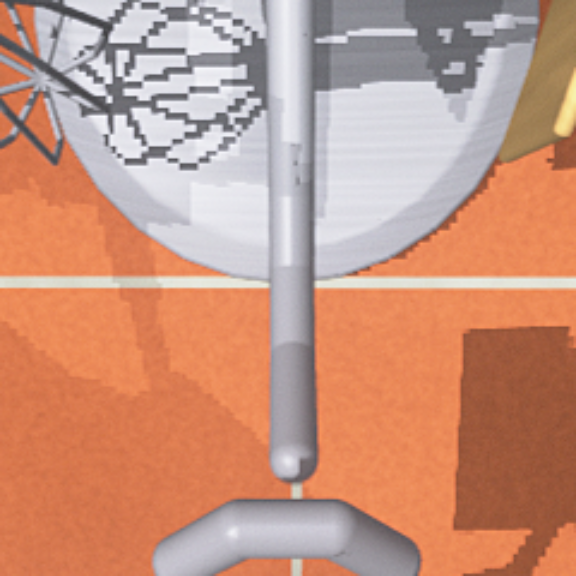

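At 5 N the spoon pivoted freely in the pads and its eye slid off in front of the tip, which shows at (293,465) in the crop. It is still held, so I'll tighten and measure again.

>>> {"op": "apply_moves", "data": {"deltas": [{"tx": 0,"ty": 0,"tz": 0,"turn": 0,"gripper": 0.005},{"tx": 0,"ty": 0,"tz": 0,"turn": 0,"gripper": 0.005},{"tx": 0,"ty": 0,"tz": 0,"turn": 0,"gripper": 0.005}], "newtons": 40}}

```text
time_s: 16.55
tcp_pos: [0.5027, 0.2289, 0.2442]
eef_rot: [-90.0, 0.0, -179.9]
contact_force: [0.2, 0.8, -0.6]
gripper_width: 0.0152
```

```bash
python3 -c "
from eye import *
plan(.4995,.2292,.259)
p,d,KW,s=grab('wrist','w13');eye('w13');grab('side','s13')
im=cv2.imread('pics/s13.png')[180:360,170:350];cv2.imwrite('pics/s13c.png',cv2.resize(im,None,fx=3.3,fy=3.3,interpolation=2))
"
```

```text
t 16.55 tcp [0.5027 0.2289 0.2442] rot [-9.0010e+01  1.0000e-02 -1.7993e+02] J [ 44.8   9.  -14.9   0.  -66.1  45.3] w 0.0152 F [ 0.2  0.8 -0.6]
tx ty tz [ 0.0032 -0.0148 -0.0003] turn 0.0 rows~ 0.3
handle tilt deg 48.79 surf y at x=0 0.0057 lateral slope -3.89
end x -0.0619 eye z range -0.0118 0.0116
eye centre tool: x -0.0513 y -0.0504 z -0.0001
```

View pics/w13.png

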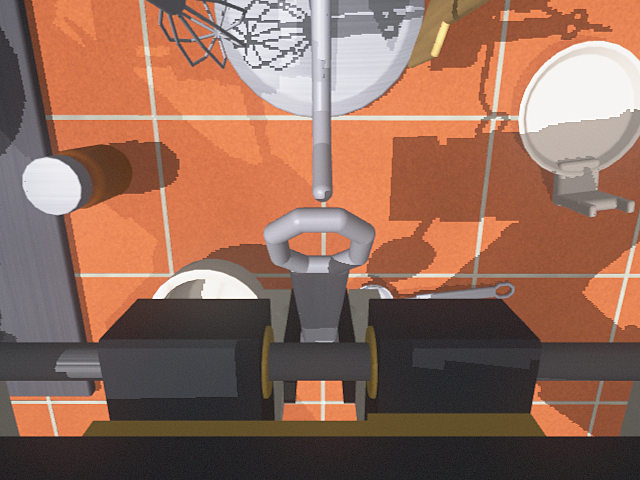

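View pics/s13c.png

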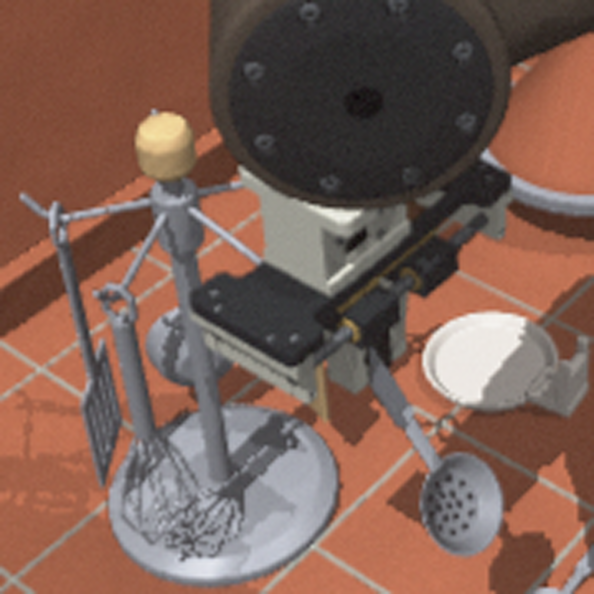

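```bash
python3 -c "
from h import *
d=np.load('pics/w13_d.npy');c=camera_info('wrist');P=cloud((c['K'],c['tool_from_camera']),d)
for uv in((320,210),(320,218),(320,228),(320,250),(320,262),(320,275),(320,290),(320,305),(320,325),(270,245),(370,245)):print(uv,P[uv[1],uv[0]].round(4))
for v in range(150,202,8):
  print(v,P[v,321].round(4))
s=r.get_state();print(s['tcp_pos'])
"
```

```text
(320, 210) [-0.0616 -0.0608 -0.0002]
(320, 218) [-0.0607 -0.0638 -0.0002]
(320, 228) [-0.0585 -0.0628 -0.0002]
(320, 250) [0.0512 0.2448 0.0003]
(320, 262) [-0.0436 -0.0418 -0.0002]
(320, 275) [-0.0391 -0.0394 -0.0002]
(320, 290) [-0.0303 -0.0294 -0.0001]
(320, 305) [-0.0187 -0.0157 -0.0001]
(320, 325) [ 0.003   0.0101 -0.0001]
(270, 245) [-0.0529 -0.0564 -0.0108]
(370, 245) [-0.0526 -0.0555  0.0106]
150 [-0.0706 -0.0335  0.0001]
158 [-0.0687 -0.0348  0.0001]
166 [-0.0671 -0.0375  0.0001]
174 [-0.0655 -0.0401  0.0001]
182 [-0.0641 -0.0432  0.0001]
190 [-0.0623 -0.0435  0.0001]
198 [-0.0604 -0.0437  0.0001]
[0.50264749 0.2289479  0.24423418]
```

>>> {"op": "apply_moves", "data": {"deltas": [{"tx": -0.0035,"ty": 0.0035,"tz": 0,"turn": 0,"gripper": 0.005},{"tx": -0.007,"ty": 0.007,"tz": 0,"turn": 0,"gripper": 0.005},{"tx": -0.0105,"ty": 0.011,"tz": 0,"turn": 0,"gripper": 0.005},{"tx": -0.0135,"ty": 0.015,"tz": 0,"turn": 0,"gripper": 0.005},{"tx": -0.0135,"ty": 0.015,"tz": 0,"turn": 0,"gripper": 0.005}], "newtons": 40}}

```text
time_s: 17.15
tcp_pos: [0.5162, 0.2286, 0.228]
eef_rot: [-89.9, -0.1, -180.0]
contact_force: [0.0, 1.0, -1.2]
gripper_width: 0.0151
```

```bash
python3 -c "
from h import *
plan(.4995,.2292,.259)
p,d,KW,s=grab('wrist','w14')
im=cv2.imread('pics/w14.png')[100:340,200:440];cv2.imwrite('pics/w14c.png',cv2.resize(im,None,fx=2.4,fy=2.4))
c=camera_info('wrist');P=cloud((c['K'],c['tool_from_camera']),d)
for v in range(150,300,10):print(v,P[v,320].round(4))
"
```

```text
t 17.15 tcp [0.5162 0.2286 0.228 ] rot [-8.9940e+01 -7.0000e-02 -1.7995e+02] J [ 43.7  10.9 -14.7  -0.  -64.5  46.3] w 0.0151 F [ 0.   1.  -1.2]
tx ty tz [ 0.0167 -0.031  -0.0006] turn 0.0 rows~ 0.7
150 [-0.0715 -0.0434 -0.0002]
160 [-0.0691 -0.0419 -0.0002]
170 [-0.0668 -0.0423 -0.0002]
180 [-0.0647 -0.0436 -0.0002]
190 [-0.0626 -0.0453 -0.0002]
200 [-0.0602 -0.0452 -0.0002]
210 [-0.0618 -0.0616 -0.0002]
220 [-0.06   -0.0626 -0.0002]
230 [-0.0578 -0.0619 -0.0002]
240 [-0.0536 -0.055  -0.0002]
250 [-0.0519 -0.0568 -0.0002]
260 [-0.0503 -0.0585 -0.0002]
270 [-0.0489 -0.0608 -0.0002]
280 [-0.0463 -0.0598 -0.0002]
290 [-0.0305 -0.0299 -0.0001]
```

View pics/w14c.png

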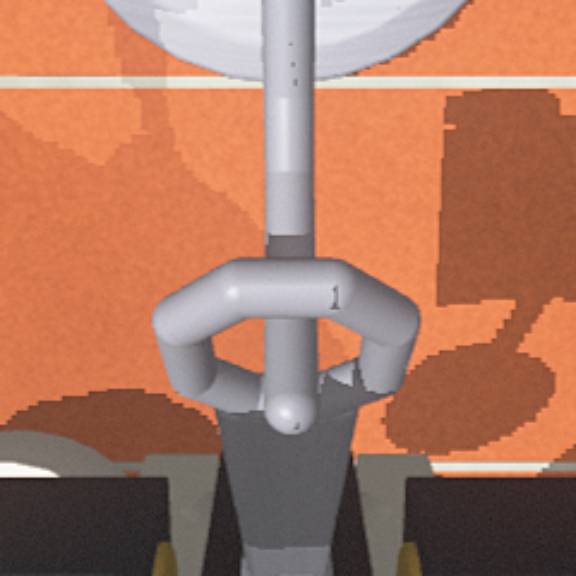

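The tip is through the eye by about 10 mm, visible at (290,412) in the crop. I back off slightly along the handle so the loop bears on the wire, then loosen.

>>> {"op": "apply_moves", "data": {"deltas": [{"tx": 0.001,"ty": 0.002,"tz": 0,"turn": 0,"gripper": 0.005},{"tx": 0.002,"ty": 0.004,"tz": 0,"turn": 0,"gripper": 0.005},{"tx": 0.002,"ty": 0.006,"tz": 0,"turn": 0,"gripper": 0.005},{"tx": 0.002,"ty": 0.006,"tz": 0,"turn": 0,"gripper": 0.005}], "newtons": 20}}

```text
time_s: 17.6
tcp_pos: [0.5138, 0.2288, 0.2228]
eef_rot: [-90.0, -0.0, -179.9]
contact_force: [-0.2, -0.7, -1.8]
gripper_width: 0.0154
```

```bash
python3 -c "
from h import *
plan(.4995,.2292,.259)
p,d,KW,s=grab('wrist','w15')
im=cv2.imread('pics/w15.png')[100:340,200:440];cv2.imwrite('pics/w15c.png',cv2.resize(im,None,fx=2.4,fy=2.4))
c=camera_info('wrist');P=cloud((c['K'],c['tool_from_camera']),d)
for v in range(190,300,10):print(v,P[v,320].round(4))
"
```

```text
t 17.6 tcp [0.5138 0.2288 0.2228] rot [-8.9990e+01 -2.0000e-02 -1.7992e+02] J [ 43.9  10.9 -15.5  -0.  -63.7  46.1] w 0.0154 F [-0.2 -0.7 -1.8]
tx ty tz [ 0.0144 -0.0362 -0.0004] turn 0.0 rows~ 0.8
190 [-0.0636 -0.0503 -0.0002]
200 [-0.0617 -0.052  -0.0002]
210 [-0.0618 -0.0619 -0.0002]
220 [-0.0601 -0.0629 -0.0002]
230 [-0.0581 -0.063  -0.0002]
240 [-0.0554 -0.0607 -0.0002]
250 [-0.0536 -0.0617 -0.0002]
260 [-0.0523 -0.0639 -0.0002]
270 [-0.0507 -0.0651 -0.0002]
280 [-0.0368 -0.0373 -0.0001]
290 [-0.0303 -0.0294 -0.0001]
```

View pics/w15c.png

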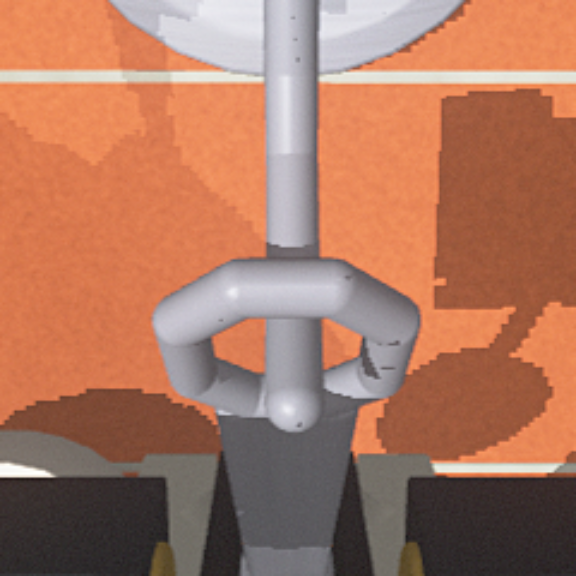

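>>> {"op": "apply_moves", "data": {"deltas": [{"tx": -0.0015,"ty": 0.0015,"tz": 0,"turn": 0,"gripper": 0.005},{"tx": -0.003,"ty": 0.0035,"tz": 0,"turn": 0,"gripper": 0.005},{"tx": -0.003,"ty": 0.0035,"tz": 0,"turn": 0,"gripper": 0.005}], "newtons": 20}}

```text
time_s: 17.95
tcp_pos: [0.5172, 0.2288, 0.2192]
eef_rot: [-90.0, -0.0, -179.9]
contact_force: [-0.6, 0.6, -1.1]
gripper_width: 0.0159
```

>>> {"op": "apply_moves", "data": {"deltas": [{"tx": 0,"ty": 0,"tz": 0,"turn": 0,"gripper": 0.005},{"tx": 0,"ty": 0,"tz": 0,"turn": 0,"gripper": 0.005}], "newtons": 3}}

```text
time_s: 18.15
tcp_pos: [0.5172, 0.2289, 0.2196]
eef_rot: [-90.0, 0.0, -179.9]
contact_force: [0.6, -0.8, -1.1]
gripper_width: 0.016
```

```bash
python3 -c "
from h import *
plan(.4995,.2292,.259)
p,d,KW,s=grab('wrist','w16')
im=cv2.imread('pics/w16.png')[100:340,200:440];cv2.imwrite('pics/w16c.png',cv2.resize(im,None,fx=2.4,fy=2.4))
c=camera_info('wrist');P=cloud((c['K'],c['tool_from_camera']),d)
for v in range(190,300,10):print(v,P[v,320].round(4))
"
```

```text
t 18.15 tcp [0.5172 0.2289 0.2196] rot [-9.0000e+01  1.0000e-02 -1.7993e+02] J [ 43.7  11.3 -15.4   0.  -63.3  46.4] w 0.016 F [ 0.6 -0.8 -1.1]
tx ty tz [ 0.0177 -0.0394 -0.0003] turn 0.0 rows~ 0.9
190 [-0.0636 -0.0506 -0.0002]
200 [-0.0617 -0.0518 -0.0002]
210 [-0.0602 -0.0551 -0.0002]
220 [-0.0579 -0.0547 -0.0002]
230 [-0.0566 -0.0576 -0.0002]
240 [-0.0568 -0.0654 -0.0002]
250 [-0.0548 -0.0653 -0.0002]
260 [-0.0528 -0.0654 -0.0002]
270 [-0.0507 -0.0652 -0.0002]
280 [-0.0496 -0.0676 -0.0002]
290 [-0.0483 -0.0692 -0.0002]
```

View pics/w16c.png

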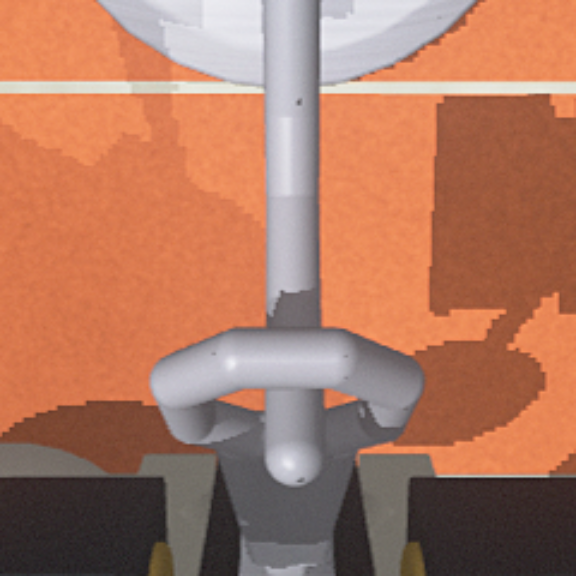

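>>> {"op": "apply_moves", "data": {"deltas": [{"tx": 0,"ty": 0.001,"tz": 0,"turn": 0,"gripper": 0.005},{"tx": 0,"ty": 0.002,"tz": 0,"turn": 0,"gripper": 0.005},{"tx": 0,"ty": 0.003,"tz": 0,"turn": 0,"gripper": 0.005},{"tx": 0,"ty": 0.003,"tz": 0,"turn": 0,"gripper": 0.005}], "newtons": 5}}

```text
time_s: 18.6
tcp_pos: [0.5184, 0.2293, 0.2176]
eef_rot: [-90.1, 0.2, -179.9]
contact_force: [4.7, -0.3, 5.7]
gripper_width: 0.0159
```

```bash
python3 -c "
from h import *
plan(.4995,.2292,.259)
p,d,KW,s=grab('wrist','w17')
im=cv2.imread('pics/w17.png')[100:340,200:440];cv2.imwrite('pics/w17c.png',cv2.resize(im,None,fx=2.4,fy=2.4))
c=camera_info('wrist');P=cloud((c['K'],c['tool_from_camera']),d)
for v in range(190,320,10):print(v,P[v,320].round(4))
"
```

```text
t 18.6 tcp [0.5184 0.2293 0.2176] rot [-9.0060e+01  1.7000e-01 -1.7991e+02] J [ 43.7  11.4 -15.6   0.1 -62.9  46.4] w 0.0159 F [ 4.7 -0.3  5.7]
tx ty tz [ 0.0187 -0.0414  0.0001] turn 0.0 rows~ 0.9
190 [-0.0643 -0.0542 -0.0002]
200 [-0.0623 -0.055  -0.0002]
210 [-0.0604 -0.0557 -0.0002]
220 [-0.0586 -0.0574 -0.0002]
230 [-0.0568 -0.0584 -0.0002]
240 [-0.0552 -0.0601 -0.0002]
250 [-0.0551 -0.066  -0.0002]
260 [-0.0534 -0.0669 -0.0002]
270 [-0.0513 -0.0667 -0.0002]
280 [-0.0499 -0.0682 -0.0002]
290 [-0.0482 -0.0691 -0.0002]
300 [-0.047  -0.0707 -0.0002]
310 [-0.0447 -0.0704 -0.0002]
```

View pics/w17c.png

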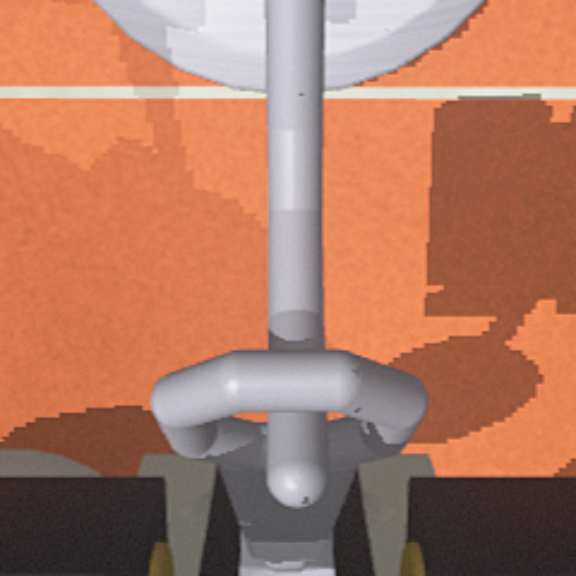

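>>> {"op": "apply_moves", "data": {"deltas": [{"tx": -0.001,"ty": -0.0015,"tz": 0,"turn": 0,"gripper": 0.005},{"tx": -0.001,"ty": -0.0015,"tz": 0,"turn": 0,"gripper": 0.005}], "newtons": 5}}

```text
time_s: 18.85
tcp_pos: [0.5181, 0.229, 0.2181]
eef_rot: [-90.0, -0.0, -179.9]
contact_force: [2.6, 1.4, 2.6]
gripper_width: 0.0158
```

>>> {"op": "apply_moves", "data": {"deltas": [{"tx": 0,"ty": 0,"tz": 0,"turn": 0,"gripper": 0.03},{"tx": 0,"ty": 0,"tz": 0,"turn": 0,"gripper": 0.04},{"tx": 0,"ty": 0,"tz": 0,"turn": 0,"gripper": 0.04},{"tx": 0,"ty": 0,"tz": 0,"turn": 0,"gripper": 0.04}]}}

```text
time_s: 19.25
tcp_pos: [0.5177, 0.2287, 0.2177]
eef_rot: [-90.0, -0.1, -179.9]
contact_force: [-0.7, 0.3, 0.1]
gripper_width: 0.0385
```

```bash
python3 -c "
from h import *
plan(.4995,.2292,.259)
grab('wrist','w18');grab('side','s18')
im=cv2.imread('pics/s18.png')[180:380,160:360];cv2.imwrite('pics/s18c.png',cv2.resize(im,None,fx=2.9,fy=2.9,interpolation=2))
"
```

```text
t 19.25 tcp [0.5177 0.2287 0.2177] rot [-8.9970e+01 -5.0000e-02 -1.7993e+02] J [ 43.6  11.5 -15.4  -0.  -63.2  46.4] w 0.0385 F [-0.7  0.3  0.1]
tx ty tz [ 0.0183 -0.0413 -0.0005] turn 0.0 rows~ 0.9
```

View pics/w18.png

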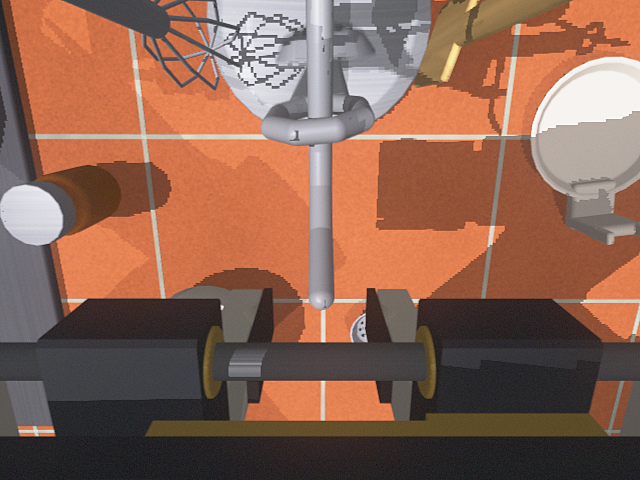

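View pics/s18c.png

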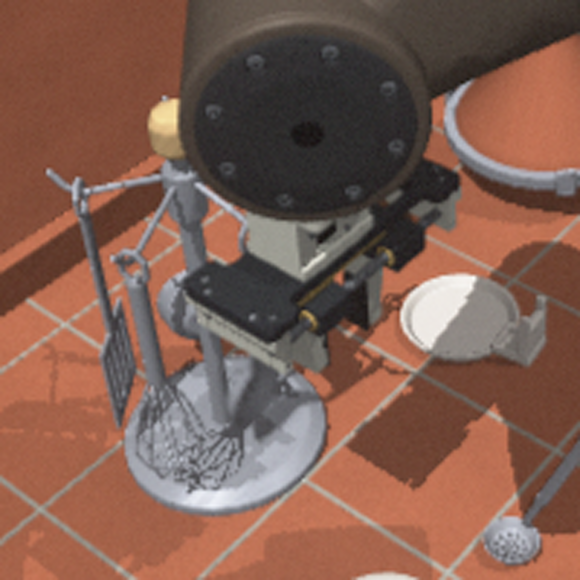

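The spoon hangs on the hook. The loop is at (318,125), inboard of the tip at (320,298). I back the gripper straight away.

>>> {"op": "apply_moves", "data": {"deltas": [{"tx": 0.015,"ty": 0,"tz": 0,"turn": 0,"gripper": 0.04},{"tx": 0.04,"ty": 0,"tz": 0,"turn": 0,"gripper": 0.04},{"tx": 0.07,"ty": 0,"tz": 0,"turn": 0,"gripper": 0.04},{"tx": 0.08,"ty": 0,"tz": 0,"turn": 0,"gripper": 0.04},{"tx": 0.08,"ty": 0,"tz": 0,"turn": 0,"gripper": 0.04}]}}

```text
time_s: 19.85
tcp_pos: [0.4367, 0.2288, 0.2187]
eef_rot: [-90.1, 0.0, -179.8]
contact_force: [1.4, 0.1, 1.2]
gripper_width: 0.0397
```

```bash
python3 -c "
from h import *
plan(.4995,.2292,.259)
p,d,KW,s=grab('wrist','w19');grab('side','s19')
P=cloud(KW,d)
im=cv2.imread('pics/s19.png')[180:380,160:360];cv2.imwrite('pics/s19c.png',cv2.resize(im,None,fx=2.9,fy=2.9,interpolation=2))
"
```

```text
t 19.85 tcp [0.4367 0.2288 0.2187] rot [-9.0060e+01  4.0000e-02 -1.7984e+02] J [ 50.5   4.3 -23.9  -0.  -61.8  39.6] w 0.0397 F [1.4 0.1 1.2]
tx ty tz [-0.0628 -0.0403 -0.0003] turn 0.0 rows~ 1.5
```

View pics/w19.png

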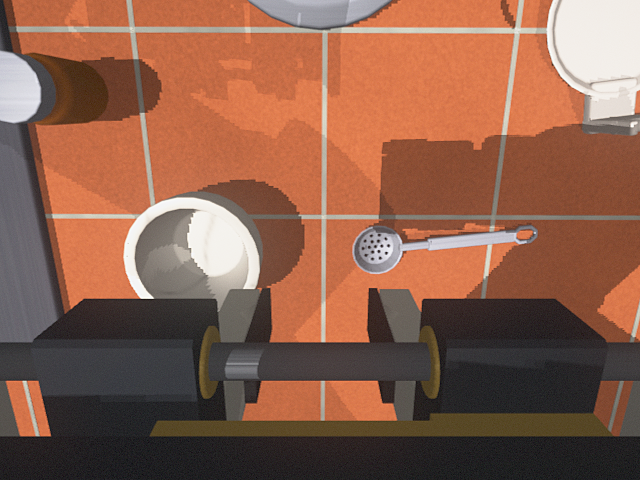

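View pics/s19c.png

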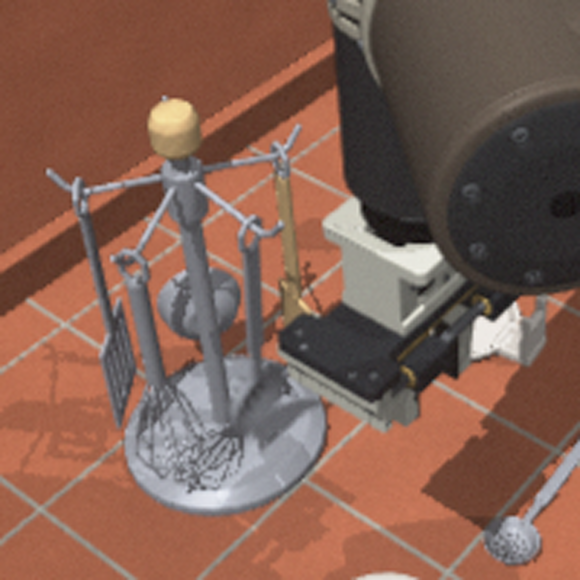

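The spoon hangs from the front hook and is still swinging. Its loop, at (248,230), sits somewhat inboard of the seat at (268,236). I wait, rise for a clear view, and measure.

>>> {"op": "apply_moves", "data": {"deltas": [{"tx": 0,"ty": -0.04,"tz": 0,"turn": 0,"gripper": 0.04},{"tx": 0,"ty": -0.08,"tz": 0,"turn": 0,"gripper": 0.04},{"tx": 0,"ty": -0.12,"tz": 0,"turn": 0,"gripper": 0.04},{"tx": -0.03,"ty": -0.14,"tz": 0,"turn": 0,"gripper": 0.04},{"tx": -0.05,"ty": -0.14,"tz": 0,"turn": 0,"gripper": 0.04}]}}

```text
time_s: 20.45
tcp_pos: [0.4911, 0.2296, 0.362]
eef_rot: [-90.2, 0.3, -179.9]
contact_force: [0.4, -0.8, -0.9]
gripper_width: 0.04
```

>>> {"op": "apply_moves", "data": {"deltas": [{"tx": 0,"ty": 0,"tz": 0,"turn": 0,"gripper": 0.04},{"tx": 0,"ty": 0,"tz": 0,"turn": 0,"gripper": 0.04},{"tx": 0,"ty": 0,"tz": 0,"turn": 0,"gripper": 0.04},{"tx": 0,"ty": 0,"tz": 0,"turn": 0,"gripper": 0.04},{"tx": 0,"ty": 0,"tz": 0,"turn": 0,"gripper": 0.04}]}}

```text
time_s: 20.95
tcp_pos: [0.4878, 0.2289, 0.3582]
eef_rot: [-90.0, 0.0, -179.9]
contact_force: [-0.5, 0.4, 0.0]
gripper_width: 0.0405
```

```bash
python3 -c "
from h import *
plan(.4995,.2292,.259)
p,d,KW,s=grab('wrist','w20')
P=cloud(KW,d);m=(abs(P[...,1]-.2287)<.012)&(P[...,0]>.55)&(P[...,0]<.66)&(P[...,2]>.24)&(P[...,2]<.30)
Q=P[m]
for a in np.arange(.555,.62,.004):
    k=(Q[:,0]>a)&(Q[:,0]<a+.004)
    if k.any():print(a.round(3),Q[k].mean(0).round(4),Q[k][:,2].max().round(4),np.ptp(Q[k][:,1]).round(4),k.sum())
"
```

```text
t 20.95 tcp [0.4878 0.2289 0.3582] rot [-9.001e+01  1.000e-02 -1.799e+02] J [ 46.    4.4  -5.4   0.  -80.1  44.1] w 0.0405 F [-0.5  0.4  0. ]
tx ty tz [-0.0117  0.0992 -0.0003] turn 0.0 rows~ 2.0
0.559 [0.5626 0.2286 0.2873] 0.2885 0.0034 19
0.563 [0.5651 0.2287 0.2872] 0.289 0.0044 80
0.567 [0.569  0.2287 0.2827] 0.2871 0.0045 90
0.571 [0.5731 0.2287 0.2768] 0.281 0.0046 80
0.575 [0.5771 0.2287 0.2734] 0.2755 0.0046 80
0.579 [0.581  0.2287 0.2708] 0.2736 0.0046 80
0.583 [0.585  0.2288 0.2699] 0.2715 0.0046 80
0.587 [0.5889 0.2287 0.2705] 0.2728 0.0046 89
0.591 [0.5934 0.23   0.2743] 0.2789 0.0224 306
0.595 [0.5964 0.2284 0.2739] 0.2787 0.0228 246
0.599 [0.601  0.2289 0.2732] 0.2757 0.0095 90
0.603 [0.605  0.2288 0.2745] 0.2767 0.0049 94
0.607 [0.609  0.229  0.2755] 0.2778 0.0049 108
0.611 [0.6131 0.229  0.2765] 0.2788 0.0048 110
0.615 [0.6163 0.229  0.2771] 0.2793 0.0048 63
```

View pics/w20.png

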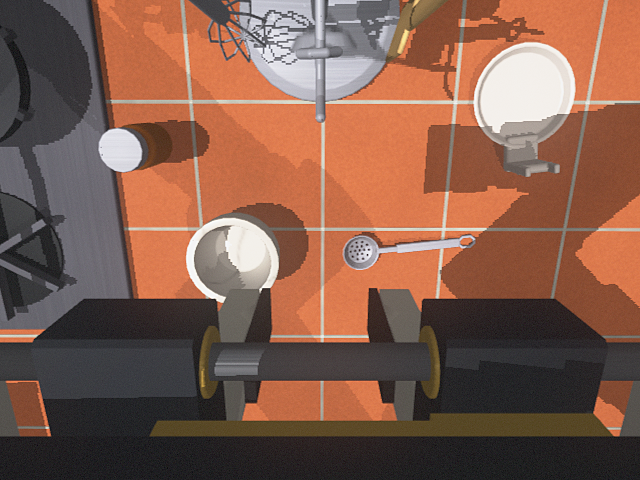

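>>> {"op": "apply_moves", "data": {"deltas": [{"tx": 0.05,"ty": -0.03,"tz": 0,"turn": 0,"gripper": 0.04},{"tx": 0.07,"ty": -0.05,"tz": 0,"turn": 0,"gripper": 0.04},{"tx": 0.07,"ty": -0.05,"tz": 0,"turn": 0,"gripper": 0.04},{"tx": 0.07,"ty": -0.05,"tz": 0,"turn": 0,"gripper": 0.04},{"tx": 0.07,"ty": -0.05,"tz": 0,"turn": 0,"gripper": 0.04}]}}

```text
time_s: 21.5
tcp_pos: [0.418, 0.2288, 0.4075]
eef_rot: [-90.0, -0.0, -179.9]
contact_force: [-0.0, -0.1, -1.0]
gripper_width: 0.0397
```

>>> {"op": "apply_moves", "data": {"deltas": [{"tx": 0,"ty": 0,"tz": 0,"turn": 0,"gripper": 0.04},{"tx": 0,"ty": 0,"tz": 0,"turn": 0,"gripper": 0.04},{"tx": 0,"ty": 0,"tz": 0,"turn": 0,"gripper": 0.04},{"tx": 0,"ty": 0,"tz": 0,"turn": 0,"gripper": 0.04},{"tx": 0,"ty": 0,"tz": 0,"turn": 0,"gripper": 0.04}]}}

```text
time_s: 22.0
tcp_pos: [0.4182, 0.2288, 0.4079]
eef_rot: [-90.0, -0.0, -179.9]
contact_force: [0.5, -0.5, -0.1]
gripper_width: 0.0403
```

```bash
python3 -c "
from h import *
ims=[]
for i in range(6):
    p,d,KM,s=grab('side',f's21_{i}')
    P=cloud(KM,d);m=(abs(P[...,1]-.2287)<.02)&(P[...,0]>.55)&(P[...,0]<.645)&(P[...,2]>.10)&(P[...,2]<.27)
    Q=P[m]
    out=[]
    for a in (.10,.13,.16,.19,.22,.245):
        k=(Q[:,2]>a)&(Q[:,2]<a+.02)
        out.append(Q[k][:,:2].mean(0).round(4).tolist() if k.any() else None)
    print(round(s['time_s'],2),out)
im=cv2.imread('pics/s21_5.png')[200:360,180:300];cv2.imwrite('pics/s21c.png',cv2.resize(im,None,fx=3.7,fy=3.7,interpolation=2))
"
```

```text
22.0 [[0.5694, 0.2305], [0.5733, 0.2295], [0.5767, 0.2303], [0.5812, 0.2307], [0.5855, 0.2306], [0.6028, 0.2313]]
22.05 [[0.5629, 0.233], [0.5673, 0.2304], [0.5728, 0.2306], [0.5779, 0.2308], [0.5836, 0.2311], [0.598, 0.2317]]
22.1 [[0.56, 0.233], [0.5644, 0.2311], [0.5702, 0.2316], [0.5767, 0.231], [0.5826, 0.2308], [0.5982, 0.2312]]
22.15 [[0.5611, 0.233], [0.5657, 0.2315], [0.5715, 0.2313], [0.577, 0.2315], [0.5827, 0.2312], [0.6002, 0.2319]]
22.2 [[0.5664, 0.2327], [0.5697, 0.2314], [0.5743, 0.2319], [0.5793, 0.2311], [0.5845, 0.231], [0.5965, 0.2318]]
22.25 [[0.5742, 0.232], [0.5766, 0.2319], [0.5798, 0.2312], [0.5832, 0.2312], [0.5862, 0.2317], [0.6, 0.232]]
```

View pics/s21c.png

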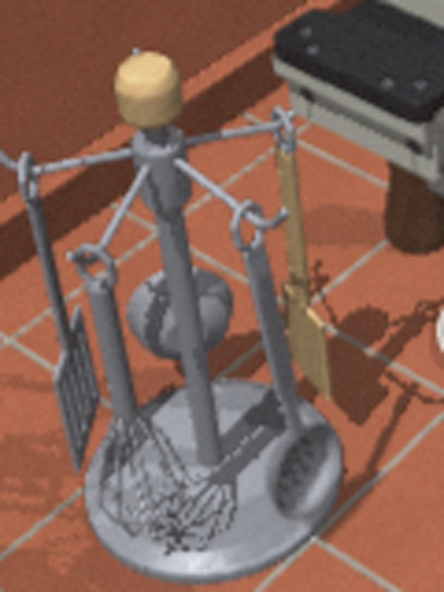

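The spoon swings about 10° with the loop held on the wire. I let it settle while monitoring through the camera.

```bash
cat > mon.py <<'E'
from h import *
import sys
KM=cam('side');v=[]
n=int(sys.argv[1])
for i in range(n):
    p,d=capture('side');P=cloud(KM,d)
    b=(abs(P[...,1]-.2287)<.02)&(P[...,0]>.54)&(P[...,0]<.645)
    f=lambda a:P[b&(P[...,2]>a)&(P[...,2]<a+.02)][:,:2].mean(0)
    v.append(np.r_[f(.11),f(.21)])
v=np.array(v);print(r.get_state()['time_s'])
for c in np.array_split(v,max(1,n//20)):print('low x %.4f..%.4f y %.4f..%.4f  high x %.4f..%.4f'%(c[:,0].min(),c[:,0].max(),c[:,1].min(),c[:,1].max(),c[:,2].min(),c[:,2].max()))
E
python3 mon.py 120
```

```text
Still running in the background as job /tmp/bash_jobs.1000/ac727b7c3bdc (pid 2196). You'll get a notice when it ends.
```

Edit , replacing
```

```
with
```

```

```bash
cat /tmp/bash_jobs.1000/ac727b7c3bdc/std*
```

```text
28.3
low x 0.5625..0.6152 y 0.2280..0.2315  high x 0.5811..0.5999
low x 0.5644..0.6131 y 0.2280..0.2318  high x 0.5822..0.5993
low x 0.5664..0.6096 y 0.2281..0.2315  high x 0.5824..0.5979
low x 0.5676..0.6078 y 0.2281..0.2315  high x 0.5832..0.5971
low x 0.5696..0.6062 y 0.2288..0.2315  high x 0.5838..0.5964
low x 0.5734..0.6042 y 0.2285..0.2312  high x 0.5850..0.5962
```

>>> {"op": "apply_moves", "data": {"deltas": [{"tx": 0,"ty": 0,"tz": 0,"turn": 0,"gripper": 0.04},{"tx": 0,"ty": 0,"tz": 0,"turn": 0,"gripper": 0.04},{"tx": 0,"ty": 0,"tz": 0,"turn": 0,"gripper": 0.04},{"tx": 0,"ty": 0,"tz": 0,"turn": 0,"gripper": 0.04},{"tx": 0,"ty": 0,"tz": 0,"turn": 0,"gripper": 0.04}]}}

```text
time_s: 28.8
tcp_pos: [0.4181, 0.2288, 0.4081]
eef_rot: [-90.0, -0.0, -179.9]
contact_force: [-0.1, -0.4, -0.6]
gripper_width: 0.04
```

>>> {"op": "apply_moves", "data": {"deltas": [{"tx": 0,"ty": 0,"tz": 0,"turn": 0,"gripper": 0.04},{"tx": 0,"ty": 0,"tz": 0,"turn": 0,"gripper": 0.04},{"tx": 0,"ty": 0,"tz": 0,"turn": 0,"gripper": 0.04},{"tx": 0,"ty": 0,"tz": 0,"turn": 0,"gripper": 0.04},{"tx": 0,"ty": 0,"tz": 0,"turn": 0,"gripper": 0.04}]}}

```text
time_s: 29.3
tcp_pos: [0.4181, 0.2288, 0.4081]
eef_rot: [-90.0, 0.0, -179.9]
contact_force: [-0.3, 0.5, 0.5]
gripper_width: 0.04
```

>>> {"op": "apply_moves", "data": {"deltas": [{"tx": 0,"ty": 0,"tz": 0,"turn": 0,"gripper": 0.04},{"tx": 0,"ty": 0,"tz": 0,"turn": 0,"gripper": 0.04},{"tx": 0,"ty": 0,"tz": 0,"turn": 0,"gripper": 0.04},{"tx": 0,"ty": 0,"tz": 0,"turn": 0,"gripper": 0.04},{"tx": 0,"ty": 0,"tz": 0,"turn": 0,"gripper": 0.04}]}}

```text
time_s: 29.8
tcp_pos: [0.4181, 0.2288, 0.4081]
eef_rot: [-90.0, -0.0, -179.9]
contact_force: [-0.2, -0.3, 0.4]
gripper_width: 0.04
```

>>> {"op": "apply_moves", "data": {"deltas": [{"tx": 0,"ty": 0,"tz": 0,"turn": 0,"gripper": 0.04},{"tx": 0,"ty": 0,"tz": 0,"turn": 0,"gripper": 0.04},{"tx": 0,"ty": 0,"tz": 0,"turn": 0,"gripper": 0.04},{"tx": 0,"ty": 0,"tz": 0,"turn": 0,"gripper": 0.04},{"tx": 0,"ty": 0,"tz": 0,"turn": 0,"gripper": 0.04}]}}

```text
time_s: 30.3
tcp_pos: [0.4181, 0.2288, 0.408]
eef_rot: [-90.0, -0.0, -179.9]
contact_force: [0.1, -0.5, 0.3]
gripper_width: 0.0397
```

>>> {"op": "apply_moves", "data": {"deltas": [{"tx": 0,"ty": 0,"tz": 0,"turn": 0,"gripper": 0.04},{"tx": 0,"ty": 0,"tz": 0,"turn": 0,"gripper": 0.04},{"tx": 0,"ty": 0,"tz": 0,"turn": 0,"gripper": 0.04},{"tx": 0,"ty": 0,"tz": 0,"turn": 0,"gripper": 0.04},{"tx": 0,"ty": 0,"tz": 0,"turn": 0,"gripper": 0.04}]}}

```text
time_s: 30.8
tcp_pos: [0.4181, 0.2288, 0.4081]
eef_rot: [-90.0, -0.0, -179.9]
contact_force: [0.7, 0.6, -0.0]
gripper_width: 0.0403
```

>>> {"op": "apply_moves", "data": {"deltas": [{"tx": 0,"ty": 0,"tz": 0,"turn": 0,"gripper": 0.04},{"tx": 0,"ty": 0,"tz": 0,"turn": 0,"gripper": 0.04},{"tx": 0,"ty": 0,"tz": 0,"turn": 0,"gripper": 0.04},{"tx": 0,"ty": 0,"tz": 0,"turn": 0,"gripper": 0.04},{"tx": 0,"ty": 0,"tz": 0,"turn": 0,"gripper": 0.04}]}}

```text
time_s: 31.3
tcp_pos: [0.4181, 0.2288, 0.4081]
eef_rot: [-90.0, 0.0, -179.9]
contact_force: [-0.2, 0.0, 0.4]
gripper_width: 0.0402
```

>>> {"op": "apply_moves", "data": {"deltas": [{"tx": 0,"ty": 0,"tz": 0,"turn": 0,"gripper": 0.04},{"tx": 0,"ty": 0,"tz": 0,"turn": 0,"gripper": 0.04},{"tx": 0,"ty": 0,"tz": 0,"turn": 0,"gripper": 0.04},{"tx": 0,"ty": 0,"tz": 0,"turn": 0,"gripper": 0.04},{"tx": 0,"ty": 0,"tz": 0,"turn": 0,"gripper": 0.04}]}}

```text
time_s: 31.8
tcp_pos: [0.4181, 0.2288, 0.4081]
eef_rot: [-90.0, -0.0, -179.9]
contact_force: [0.9, 0.2, 0.2]
gripper_width: 0.04
```

>>> {"op": "apply_moves", "data": {"deltas": [{"tx": 0,"ty": 0,"tz": 0,"turn": 0,"gripper": 0.04},{"tx": 0,"ty": 0,"tz": 0,"turn": 0,"gripper": 0.04},{"tx": 0,"ty": 0,"tz": 0,"turn": 0,"gripper": 0.04},{"tx": 0,"ty": 0,"tz": 0,"turn": 0,"gripper": 0.04},{"tx": 0,"ty": 0,"tz": 0,"turn": 0,"gripper": 0.04}]}}

```text
time_s: 32.3
tcp_pos: [0.4181, 0.2288, 0.4081]
eef_rot: [-90.0, -0.0, -179.9]
contact_force: [0.6, 0.2, 1.2]
gripper_width: 0.0397
```

>>> {"op": "apply_moves", "data": {"deltas": [{"tx": 0,"ty": 0,"tz": 0,"turn": 0,"gripper": 0.04},{"tx": 0,"ty": 0,"tz": 0,"turn": 0,"gripper": 0.04},{"tx": 0,"ty": 0,"tz": 0,"turn": 0,"gripper": 0.04},{"tx": 0,"ty": 0,"tz": 0,"turn": 0,"gripper": 0.04},{"tx": 0,"ty": 0,"tz": 0,"turn": 0,"gripper": 0.04}]}}

```text
time_s: 32.8
tcp_pos: [0.4181, 0.2288, 0.4081]
eef_rot: [-90.0, 0.0, -179.9]
contact_force: [0.1, -0.5, 0.5]
gripper_width: 0.0402
```

>>> {"op": "apply_moves", "data": {"deltas": [{"tx": 0,"ty": 0,"tz": 0,"turn": 0,"gripper": 0.04},{"tx": 0,"ty": 0,"tz": 0,"turn": 0,"gripper": 0.04},{"tx": 0,"ty": 0,"tz": 0,"turn": 0,"gripper": 0.04},{"tx": 0,"ty": 0,"tz": 0,"turn": 0,"gripper": 0.04},{"tx": 0,"ty": 0,"tz": 0,"turn": 0,"gripper": 0.04}]}}

```text
time_s: 33.3
tcp_pos: [0.4181, 0.2288, 0.4081]
eef_rot: [-90.0, -0.0, -179.9]
contact_force: [-0.2, 0.3, -0.6]
gripper_width: 0.0399
```

>>> {"op": "apply_moves", "data": {"deltas": [{"tx": 0,"ty": 0,"tz": 0,"turn": 0,"gripper": 0.04},{"tx": 0,"ty": 0,"tz": 0,"turn": 0,"gripper": 0.04},{"tx": 0,"ty": 0,"tz": 0,"turn": 0,"gripper": 0.04},{"tx": 0,"ty": 0,"tz": 0,"turn": 0,"gripper": 0.04},{"tx": 0,"ty": 0,"tz": 0,"turn": 0,"gripper": 0.04}]}}

```text
time_s: 33.8
tcp_pos: [0.4181, 0.2288, 0.4081]
eef_rot: [-90.0, -0.0, -179.9]
contact_force: [0.1, -0.7, -0.1]
gripper_width: 0.0401
```

>>> {"op": "apply_moves", "data": {"deltas": [{"tx": 0,"ty": 0,"tz": 0,"turn": 0,"gripper": 0.04},{"tx": 0,"ty": 0,"tz": 0,"turn": 0,"gripper": 0.04},{"tx": 0,"ty": 0,"tz": 0,"turn": 0,"gripper": 0.04},{"tx": 0,"ty": 0,"tz": 0,"turn": 0,"gripper": 0.04},{"tx": 0,"ty": 0,"tz": 0,"turn": 0,"gripper": 0.04}]}}

```text
time_s: 34.3
tcp_pos: [0.4181, 0.2288, 0.4081]
eef_rot: [-90.0, 0.0, -179.9]
contact_force: [0.0, -0.0, 0.2]
gripper_width: 0.04
```

>>> {"op": "apply_moves", "data": {"deltas": [{"tx": 0,"ty": 0,"tz": 0,"turn": 0,"gripper": 0.04},{"tx": 0,"ty": 0,"tz": 0,"turn": 0,"gripper": 0.04},{"tx": 0,"ty": 0,"tz": 0,"turn": 0,"gripper": 0.04},{"tx": 0,"ty": 0,"tz": 0,"turn": 0,"gripper": 0.04},{"tx": 0,"ty": 0,"tz": 0,"turn": 0,"gripper": 0.04}]}}

```text
time_s: 34.8
tcp_pos: [0.4181, 0.2288, 0.4081]
eef_rot: [-90.0, -0.0, -179.9]
contact_force: [0.0, 0.2, 0.1]
gripper_width: 0.04
```

>>> {"op": "apply_moves", "data": {"deltas": [{"tx": 0,"ty": 0,"tz": 0,"turn": 0,"gripper": 0.04},{"tx": 0,"ty": 0,"tz": 0,"turn": 0,"gripper": 0.04},{"tx": 0,"ty": 0,"tz": 0,"turn": 0,"gripper": 0.04},{"tx": 0,"ty": 0,"tz": 0,"turn": 0,"gripper": 0.04},{"tx": 0,"ty": 0,"tz": 0,"turn": 0,"gripper": 0.04}]}}

```text
time_s: 35.3
tcp_pos: [0.4181, 0.2288, 0.408]
eef_rot: [-90.0, -0.0, -179.9]
contact_force: [-0.6, 0.4, 0.0]
gripper_width: 0.0401
```

>>> {"op": "apply_moves", "data": {"deltas": [{"tx": 0,"ty": 0,"tz": 0,"turn": 0,"gripper": 0.04},{"tx": 0,"ty": 0,"tz": 0,"turn": 0,"gripper": 0.04},{"tx": 0,"ty": 0,"tz": 0,"turn": 0,"gripper": 0.04},{"tx": 0,"ty": 0,"tz": 0,"turn": 0,"gripper": 0.04},{"tx": 0,"ty": 0,"tz": 0,"turn": 0,"gripper": 0.04}]}}

```text
time_s: 35.8
tcp_pos: [0.4181, 0.2288, 0.4081]
eef_rot: [-90.0, 0.0, -179.9]
contact_force: [-0.0, -0.0, -0.4]
gripper_width: 0.0397
```

>>> {"op": "apply_moves", "data": {"deltas": [{"tx": 0,"ty": 0,"tz": 0,"turn": 0,"gripper": 0.04},{"tx": 0,"ty": 0,"tz": 0,"turn": 0,"gripper": 0.04},{"tx": 0,"ty": 0,"tz": 0,"turn": 0,"gripper": 0.04},{"tx": 0,"ty": 0,"tz": 0,"turn": 0,"gripper": 0.04},{"tx": 0,"ty": 0,"tz": 0,"turn": 0,"gripper": 0.04}]}}

```text
time_s: 36.3
tcp_pos: [0.4181, 0.2288, 0.4081]
eef_rot: [-90.0, 0.0, -179.9]
contact_force: [-0.5, -0.1, 0.0]
gripper_width: 0.0403
```

```bash
python3 mon.py 18
```

```text
37.2
low x 0.5881..0.5889 y 0.2293..0.2302  high x 0.5902..0.5908
```

The spoon is now still. One last check of the loop's seat from above.

>>> {"op": "apply_moves", "data": {"deltas": [{"tx": -0.03,"ty": 0.02,"tz": 0,"turn": 0,"gripper": 0.04},{"tx": -0.06,"ty": 0.04,"tz": 0,"turn": 0,"gripper": 0.04},{"tx": -0.07,"ty": 0.05,"tz": 0,"turn": 0,"gripper": 0.04},{"tx": -0.07,"ty": 0.05,"tz": 0,"turn": 0,"gripper": 0.04},{"tx": -0.07,"ty": 0.05,"tz": 0,"turn": 0,"gripper": 0.04}]}}

```text
time_s: 37.7
tcp_pos: [0.488, 0.2287, 0.3583]
eef_rot: [-90.0, -0.0, -180.0]
contact_force: [-0.5, -0.3, 1.0]
gripper_width: 0.04
```

```bash
python3 -c "
from h import *
plan(.4995,.2292,.259)
p,d,KW,s=grab('wrist','w30')
P=cloud(KW,d);m=(abs(P[...,1]-.2287)<.014)&(P[...,0]>.55)&(P[...,0]<.66)&(P[...,2]>.24)&(P[...,2]<.30)
L=P[m&(abs(P[...,1]-.2287)>.004)&(P[...,2]>.26)];print('loop',L.mean(0),L.min(0),L.max(0))
H=P[m&(abs(P[...,1]-.2287)<.003)];print('tip edge x',H[:,0].min())
for a in np.arange(.575,.592,.002):
    k=(H[:,0]>a)&(H[:,0]<a+.002);print(a.round(3),H[k][:,2].mean().round(4))
grab('side','s30');grab('top','t30')
im=cv2.imread('pics/s30.png')[190:350,180:300];cv2.imwrite('pics/s30c.png',cv2.resize(im,None,fx=3.7,fy=3.7,interpolation=2))
"; python3 mon.py 8
```

```text
t 37.7 tcp [0.488  0.2287 0.3583] rot [-8.9970e+01 -1.0000e-02 -1.7996e+02] J [ 46.    4.5  -5.4   0.  -80.2  44.1] w 0.04 F [-0.5 -0.3  1. ]
tx ty tz [-0.0115  0.0993 -0.0005] turn 0.0 rows~ 2.0
loop [0.59426741 0.23023217 0.27234337] [0.59151815 0.21800711 0.26009759] [0.59756417 0.24146707 0.2784257 ]
tip edge x 0.5621608896450011
0.575 0.2742
0.577 0.2726
0.579 0.2713
0.581 0.2702
0.583 0.2699
0.585 0.2703
0.587 0.2703
0.589 0.2705
0.591 0.2705
38.25
low x 0.5883..0.5888 y 0.2296..0.2303  high x 0.5902..0.5907
```

View pics/s30c.png

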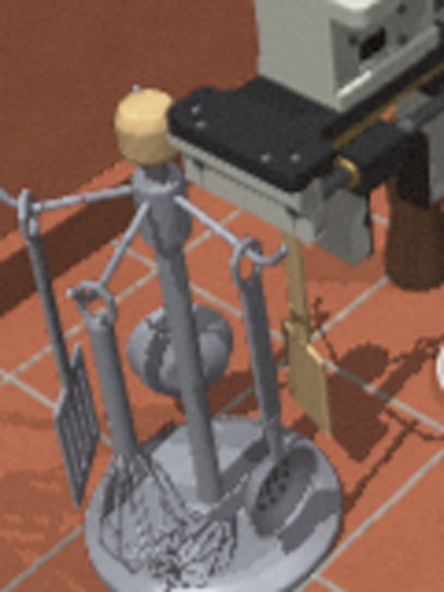

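View pics/t30.png

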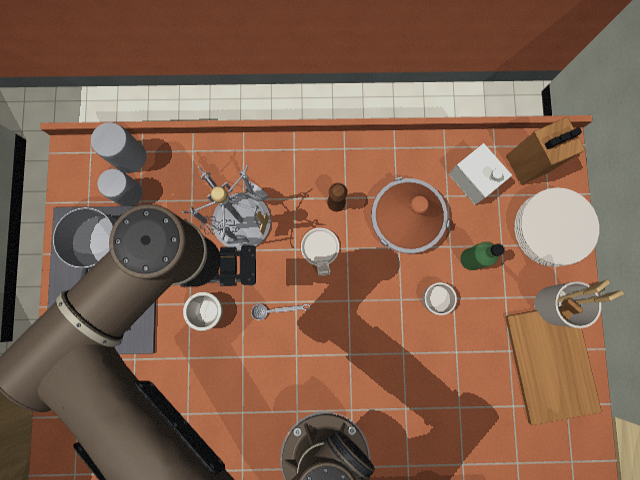

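```bash
python3 -c "
from h import *
print(r.close_job());print(r.get_state()['time_s'])"
```

```text
the job is handed in; nothing more can be done
None
the job is handed in; nothing more can be done
```

The job is handed in at about 38 s of robot time: the perforated spoon hangs by its eye on the carousel's front hook. No verdict was reported.

**What I did:** I turned the carousel by its knob about 146° clockwise until the empty hook pointed at the robot. I then lifted the larger spoon off its rest, turned it end for end, threaded its eye over the hook tip and released it.

**What went wrong on the way:** When I loosened the grip to 5 N after the first threading, the spoon pivoted in the pads and its eye came off the tip. The gripper still held it, so I tightened, measured again and threaded it a second time. After release it swung about 10°, so I waited for it to settle.

**Last checks:**
- **Hook position:** the hook points straight to the front, within about 1°.
- **Hang:** the handle is within about 2° of plumb. It moved less than 1 mm over 0.4 s.
- **Eye on the hook:** the loop rests about 11 mm inboard of the hook's low point. That puts the eye centre about 12–13 mm from the seat, against the 18 mm limit, so it is inside but not centred.
- **Surroundings:** by eye in the final top view, the spoon rest and bystanders stand where they were. The spice jar was hidden behind the arm there; the wrist camera saw it standing while I was hanging the spoon.
- **Robot:** the gripper touches nothing.

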